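# Uncover the lens heads, tighten their retaining rings with the pin spanner, hang up

## Robot

A 7-joint arm with a two-finger parallel gripper is mounted at the origin on the work surface. World frame = base frame: x ahead of the robot, y to its left, z up, the work surface at z = 0. Lengths are in m, angles in rad, forces in N, time in s.
With the tool pointing down it reaches from about 0.35 to 0.9 m from the base axis. Payload 8.1 kg.
Tool frame: the origin (TCP) lies at the very end of the fingers, on their centre line; the grasp point (between the pads) lies 19 mm behind it; z points along the fingers, y is the line along which they close (so a half turn about z gives the same grasp; the last joint's range is limited). The gripper opens to 92 mm and grips with 3 to 60 N. Pads are 19 mm wide; open, the fingers measure 130 mm over their backs; the gripper's body (75 mm by 190 mm) begins 47 mm behind the grasp point.
Start: joints at [1.114, 0.434, 0.025, 1.573, -0.012, 1.134, -0.075], TCP at [0.217, -0.586, 0.227] pointing down, gripper open.
Joint ranges: [-2.62, 2.62], [-0.44, 2.09], [-1.27, 1.32], [0.08, 2.57], [-1.32, 4.46], [0.12, 2], [-2.74, 2.74]. Speed limits (rad/s): [2.22, 2.22, 3.01, 3.01, 3.14, 3.14, 3.14].

## Interface

Orientations are given as a rotation vector (axis times angle).
In Python, from cell import arm gives the robot as it stands.
- The arm moves only by the tool jog_arm, never from a script. Its argument "rows" is a list of rows, each a list of 3 entries, a list of its own where there are three numbers: the shift along the world's x, y, z in cm, then the turn, a rotation vector about the world's x, y, z in degrees, then the opening, from 0 (shut) to 1 (fully open). A call has 1 to 8 rows; each row is the pose to reach, as a shift and turn from the pose commanded when the call began; what a row does not reach only later rows make up. A row lasts 1/8 s, in which the tool goes at most 62.5 mm and 10.7 degrees, less where a joint would pass 70% of its speed; a pose out of reach is approached as far as the arm can. A call with a gripper value outside its range is refused whole. The fingers move at their own pace and stop on an object; "newtons" is the grip in N (left out, the last holds). Time passes only in rows, so rows that repeat a pose let the fingers close. It gives the time, the measured TCP pose, the force, the opening and the grip force at its end, in the units of the state.
- arm.observe(): the state, without advancing time (a new reading comes with each control period).
- arm.get_image(name): name is "scene" or "side" or "wrist"; returns a dict with "img" (420x560x3 uint8, red, green, blue), "depth" (420x560 float32, m along the optical axis (not along the pixel's ray), 0 where there is no reading), "fx", "fy", "cx", "cy" (pixels), "rvec" (rotation vector, rad) and "tvec" (3), from world to camera coordinates, as OpenCV has them; the wrist camera has in their place "mount" (4x4, takes a point from camera to tool coordinates, whose origin is the TCP and whose axes are the flange's). Camera axes: x right, y down, z forward; pixel columns grow to the right and rows downward; lengths in m; the calibration is good to about 2 mm. A picture is of the moment at which its call begins: read the wrist's pose just before it.
- arm.sign_off(): hands the job in; it is judged then, once.
The state is a dict: "clock": time; "joints": joint angles; "dq": joint speeds; "joint_efforts": joint torques, N m; "position": TCP position; "ee_rot": TCP orientation; "force": force on the tool from outside, world axes, zero at the start; "ft_torque": the same for the moment, N m; "width": opening from 0.0 (shut) to 1.0 (fully open); "gripper_force": force on a finger pad.
Only numpy, scipy, OpenCV 4.12 (cv2) and the standard library are available. Lean on these libraries where they do the work, as an engineer would, in place of code of your own. Each camera call takes 0.05 s, during which the arm holds its last target. There are 200 camera calls.

## Task

Take the dust cover off the lens head that wears it and hang it by its wire handle on the right-hand double hook of the stand. Pull the two-pin spanner out of its wooden holder, engage its pins in the retaining ring of each lens head on the bench (three or four), and turn every ring clockwise until it is fully home, working the rings only with the spanner. Then hang the spanner by its T-handle on the left-hand double hook; leave the heads standing flat on the bench and the other things where they are.

Things in the scene. Friction and masses are not known exactly. Their poses are not given: they have to be found in the camera images.
- spanner_bar (a point): T-shaped two-pin spanner of steel, 0.24 kg, upright in its holder at the start. This point: centre of its handle, a level square bar 110 mm long (x axis), 14 x 14 mm thick. Below: 14 mm round shank, yoke (86 x 16 x 14 mm, along x), two 7 mm pins with round ends pointing down 16 mm out of the yoke at x = +34 and -34 mm; pin ends 147 mm below this point.
- holder_mouth (a point): Wooden upright tool holder, fixed: a narrow box 106 mm (x axis) by 34 mm, 100 mm tall, open at the top, walls and floor 6 mm, on a foot 130 x 60 mm. Standing in it the spanner's bar centre is 153 mm above the bench, the bar along the holder's x. This point is the centre of its mouth, at its top.
- hook_left (a point): Left (robot's left) double hook of a fixed stand, for the spanner: two parallel round prongs 10 mm thick, at y = +28 and -28 mm, pointing level to -x, roughly to the robot. This point is midway between them, level with their tops, 200 mm above the bench: the underside of the hung handle rests here, along y, on both prongs; what hangs below goes between or under them.
- hook_right (a point): Right double hook of the same stand, for the dust cover; same shape, 124 mm to -y of hook_left. Both: prongs run from a crossbar (face 53 mm to +x of this point, top 5 mm higher than the prong tops) to upturned tips 17 mm higher than the prong tops, 38 to 51 mm to -x of this point. Open below, but for a column and a foot plate behind the prongs' middle.
- cover_bail (a point): Grey round dust cover lying on one lens head's rim: a disc 114 mm across, 7 mm thick, 0.15 kg, a 3 mm spigot under it, with a stiff steel wire handle 60 mm high, 8 mm thick. This point is the centre of the handle's straight level top (104 mm long over all, along x, 88 mm inside the legs), 60 mm above the disc's underside, so about 100 mm above the bench at the start.
- head0_face (a point): Magnifier-lamp lens head 0: grey round housing, 116 mm across, 40 mm tall, 0.95 kg, loose on the bench, a knuckle block reaching 81 mm from the axis on its +x side. A white mark on the rim meets one on the ring when the ring is home. This point is on its axis, 36 mm above its underside, level with the retaining ring's top, 4 mm below the rim (recess 94 mm across).
- ring0_holeA (a point): Centre of the mouth of one of the two pin holes of the retaining ring of head 0, at the ring's top, 34 mm from the axis; the other hole is straight opposite, 68 mm away. Holes are 11 mm wide and 11 mm deep.
- ring0 (a joint): Turn of the retaining ring of head 0 (bare metal, 92 mm outside, 45 mm inside, 11 mm thick): 0 = screwed fully home against its stop; positive = loose, so many rad anticlockwise seen from above. It stays where it is left, has about 0.12 N m of friction and does not rise or sink as it turns.
- head1_face (a point): Lens head 1, just like head 0; this point is in the same place on it.
- ring1_holeA (a point): As for head 0: a pin hole of the ring of head 1.
- ring1 (a joint): Turn of the retaining ring of head 1, as for head 0.
- head2_face (a point): Lens head 2, just like head 0; this point is in the same place on it.
- ring2_holeA (a point): As for head 0: a pin hole of the ring of head 2.
- ring2 (a joint): Turn of the retaining ring of head 2, as for head 0.
- head3_face (a point): Lens head 3, just like head 0; this point is in the same place on it.
- ring3_holeA (a point): As for head 0: a pin hole of the ring of head 3.
- ring3 (a joint): Turn of the retaining ring of head 3, as for head 0.
- solvent: Amber solvent bottle, 60 mm across, 130 mm tall; a bystander, to be left alone. Origin at the centre of its underside.
- jar: Glass jar, 64 mm across, 75 mm tall; a bystander, to be left alone. Origin at the centre of its underside.
- bowl: White bowl, 100 mm across, 45 mm tall; a bystander, to be left alone. Origin at the centre of its underside.
- brush: Brush lying on the bench, about 170 mm long along x, less than 25 mm high; a bystander, to be left alone. Origin on its underside, near the middle of its length.
- knife: Palette knife lying on the bench, about 180 mm long along x, less than 25 mm high; a bystander, to be left alone. Origin on its underside, near the middle of its length.
- cup: White cup, 70 mm across, 80 mm tall; a bystander, to be left alone. Origin at the centre of its underside.
- weight: Brass paperweight, 70 x 50 x 30 mm; a bystander, to be left alone. Origin at the centre of its underside.

How it is judged:
On the way, in this order (a step that is already met when the one before it is completed fails the run):
1. the spanner is pulled out of its holder: its bar centre is more than 0.12 m above the holder's mouth (z of spanner_bar in the frame of holder_mouth above 0.12 m), for 0.1 s.
2. every ring present is fully home (within 0.12 rad of its stop) (value of joint each of ring0, ring1, ring2, ring3 below 0.12 rad), for 0.2 s.
At the end, for the whole second after the job is handed in: rings under 0.12 rad from their stops; heads flat on the bench (tilt under 0.08 rad); spanner on the left and cover on the right hook, at rest, handle across both prongs between tips and crossbar, within 27 (cover 25) mm sideways, 0 to 16 (13) mm above the prong tops, tilt under 0.3 rad (all of step 2 and angle between each of head0_face, head1_face, head2_face, head3_face's own z axis and vertical below 0.08 rad and height (world z) of each of head0_face, head1_face, head2_face, head3_face below 0.045 m and x of spanner_bar in the frame of hook_left between -0.045 and 0.052 m and y of spanner_bar in the frame of hook_left between -0.027 and 0.027 m and z of spanner_bar in the frame of hook_left between 0 and 0.016 m and angle between each of spanner_bar, cover_bail's own z axis and vertical below 0.3 rad and contact force between each of spanner, cover and rack above 0.5 N and linear speed of each of spanner, cover below 0.03 m/s and x of cover_bail in the frame of hook_right between -0.045 and 0.052 m and y of cover_bail in the frame of hook_right between -0.025 and 0.025 m and z of cover_bail in the frame of hook_right between 0 and 0.013 m); the robot touches nothing.
It fails at once if a ring is pushed by the fingers instead of the spanner (contact force between the fingers and ring0 above 2 N or contact force between the fingers and ring1 above 2 N or contact force between the fingers and ring2 above 2 N or contact force between the fingers and ring3 above 2 N).
It fails at once if a bystander is moved more than 50 mm or knocked over (distance of any of solvent, jar, bowl, brush, knife, cup, weight from where it was at the start of the episode above 0.05 m or angle between any of solvent, jar, bowl, cup, weight's own z axis and vertical above 0.6 rad).
Of head1, head2, head3 only 2 to 3 are there at a start; the rules pass over those that are not, and their reading is None.
At some moment in a run one of head0, head1, head2, head3 may be knocked a few centimetres aside while the robot is not near it.
It also fails if it takes over 210 s, if anything falls off the work surface, if the arm or the gripper's body presses on something with over 40 N, if the wrist force passes 120 N, or if a joint passes its speed limit or range.

## Working session

There is one attempt and no reset: what is moved stays moved. The work goes in short steps, Python scripts to look and compute and a tool call to move; the robot and the scene stay as the last step left them, time stands still between calls to the robot, and variables do not carry over. Pictures are saved under pics/ and viewed, at most 14 in all, crops included, and the job is handed in when it is done.

Besides the shell and the picture viewer there is one more tool, called after "Call:" as a command line: name --argument value ..., lists and objects as JSON in quotes. jog_arm: Moves the arm, as the interface text tells. Its arguments: {"type":"object","properties":{"rows":{"type":"array","items":{"type":"array"}},"newtons":{"type":"number"}},"required":["rows"]}

```bash
ls; mkdir -p pics; cat > h.py <<'E'
import numpy as np, cv2
from cell import arm
from scipy.spatial.transform import Rotation as R
def cam(name):
    s=arm.observe(); d=arm.get_image(name)
    if 'mount' in d:
        M=np.array(d['mount']); T=np.eye(4); T[:3,:3]=R.from_rotvec(s['ee_rot']).as_matrix(); T[:3,3]=s['position']
        d['W']=T@M
    else:
        Rm=R.from_rotvec(np.ravel(d['rvec'])).as_matrix(); W=np.eye(4); W[:3,:3]=Rm.T; W[:3,3]=-Rm.T@np.ravel(d['tvec']); d['W']=W
    return d
def ray(d,u,v):
    r=np.array([(u-d['cx'])/d['fx'],(v-d['cy'])/d['fy'],1.]); return d['W'][:3,3],d['W'][:3,:3]@r
def plane(d,u,v,z):
    o,r=ray(d,u,v); return o+r*(z-o[2])/r[2]
def cloud(d):
    h,w=d['depth'].shape; u,v=np.meshgrid(np.arange(w),np.arange(h))
    Z=d['depth']; P=np.stack([(u-d['cx'])/d['fx']*Z,(v-d['cy'])/d['fy']*Z,Z],-1)
    P=P@d['W'][:3,:3].T+d['W'][:3,3]; P[Z==0]=np.nan; return P
def save(d,n): cv2.imwrite('pics/'+n,cv2.cvtColor(d['img'],cv2.COLOR_RGB2BGR))
E
python3 - <<'E'
from h import *
import pickle
s=arm.observe();print(s)
for n in('scene','side'):
    d=cam(n);save(d,n+'0.png');pickle.dump(d,open(n+'0.pkl','wb'));print(n,d['W'].round(3),d['fx'])
E
```

```text
pics
{'clock': 0.0, 'joints': array([ 1.11440357,  0.43521965,  0.02493963,  1.57410809, -0.01158964,
        1.13400164, -0.07508593]), 'dq': array([ 9.50205079e-06, -6.68779219e-04, -2.42763795e-03, -1.17288574e-03,
        1.05794585e-03,  3.22142295e-04, -1.20979979e-03]), 'joint_efforts': array([-3.22214055e-04, -6.67855310e+01,  9.84111093e-01, -3.14469302e+01,
       -6.07887260e-02,  4.28579771e-02,  9.12290625e-05]), 'position': array([ 0.21631627, -0.58581679,  0.22594241]), 'ee_rot': array([-3.09105999e+00, -5.52539293e-01,  6.53902196e-04]), 'force': array([-0.25440248, -0.23998396,  0.00294297]), 'ft_torque': array([-0.02366665,  0.01640927,  0.0982561 ]), 'gripper_force': 0.0, 'width': 0.9965552601913077}
scene [[-0.208  0.75  -0.628  1.097]
 [ 0.978  0.172 -0.118  0.056]
 [ 0.019 -0.639 -0.769  0.792]
 [ 0.     0.     0.     1.   ]] 379.5438240622551
side [[-0.711 -0.489  0.505  0.101]
 [-0.703  0.484 -0.521  0.447]
 [ 0.01  -0.726 -0.688  0.768]
 [ 0.     0.     0.     1.   ]] 400.8344996174971
```

View pics/scene0.png

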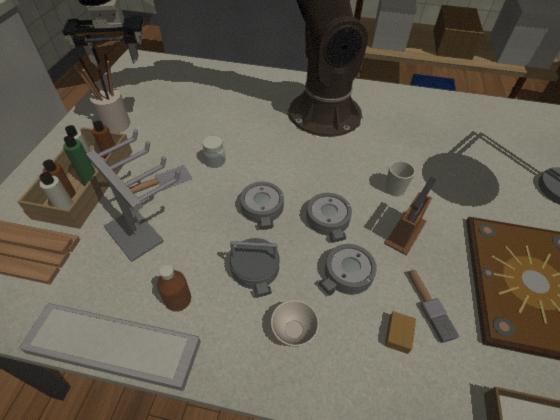

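View pics/side0.png

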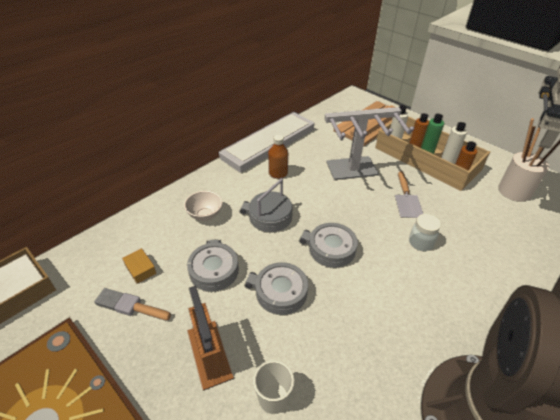

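Scene: four heads at about (262,200), (330,211), (350,268) and, covered, (255,262); spanner in holder at (420,205), stand at (130,190). Side view shows the same: cover at (270,205), holder (205,345), stand (355,140). Now I'll measure by height slices from the depth clouds.

```bash
python3 - <<'E'
from h import *
import pickle
for n in('scene0','side0'):
    d=pickle.load(open(n+'.pkl','rb'));P=cloud(d);
    print(n)
    for lo,hi in((.030,.047),(.088,.108),(.145,.17),(.188,.225)):
        m=((P[...,2]>lo)&(P[...,2]<hi)&(P[...,0]>.2)&(P[...,0]<1.0)&(abs(P[...,1])<.6)).astype(np.uint8)
        k,l,st,c=cv2.connectedComponentsWithStats(m)
        for i in range(1,k):
            if st[i,4]<25: continue
            Q=P[l==i]; r=cv2.minAreaRect(Q[:,:2].astype(np.float32)*1000)
            (cx,cy),rad=cv2.minEnclosingCircle(Q[:,:2].astype(np.float32)*1000)
            print(lo,'px',c[i].round(),'n',st[i,4],'med',np.median(Q,0).round(3),'rect',np.round(r[0]),np.round(r[1]),round(r[2]),'circ',round(cx),round(cy),round(rad))
E
```

```text
scene0
0.03 px [120. 155.] n 96 med [ 0.386 -0.549  0.039] rect [ 384. -549.] [104.   5.] 1 circ 384 -549 52
0.03 px [214. 157.] n 100 med [ 0.337 -0.279  0.039] rect [ 329. -282.] [31. 62.] 27 circ 316 -289 31
0.03 px [400. 174.] n 60 med [0.281 0.248 0.04 ] rect [283. 248.] [43. 11.] 76 circ 289 247 21
0.03 px [ 87. 178.] n 39 med [ 0.496 -0.588  0.04 ] rect [ 491. -585.] [10. 33.] 47 circ 489 -588 16
0.03 px [ 83. 203.] n 299 med [ 0.583 -0.55   0.039] rect [ 562. -552.] [ 49. 159.] 72 circ 555 -574 79
0.03 px [396. 186.] n 88 med [0.333 0.235 0.038] rect [326. 239.] [60. 27.] 82 circ 312 241 30
0.03 px [261. 199.] n 1212 med [ 0.457 -0.111  0.037] rect [ 457. -110.] [114. 114.] 15 circ 455 -109 60
0.03 px [329. 211.] n 1292 med [0.458 0.069 0.037] rect [457.  69.] [113. 115.] 61 circ 456 69 59
0.03 px [135. 226.] n 49 med [ 0.617 -0.39   0.039] rect [ 617. -398.] [15. 30.] 6 circ 610 -399 15
0.03 px [ 52. 242.] n 461 med [ 0.702 -0.562  0.036] rect [ 700. -564.] [72. 41.] 90 circ 701 -564 40
0.03 px [401. 238.] n 61 med [0.505 0.251 0.039] rect [505. 252.] [35. 10.] 80 circ 501 2
[... 4427 characters left out ...]
7. 154.] n 131 med [ 0.361 -0.583  0.101] rect [ 364. -586.] [42. 27.] 2 circ 364 -593 21
0.088 px [269. 190.] n 124 med [ 0.641 -0.077  0.104] rect [643. -81.] [ 10. 102.] 9 circ 641 -82 51
0.088 px [204. 334.] n 491 med [0.442 0.277 0.101] rect [456. 272.] [ 34. 106.] 67 circ 456 273 55
0.145 px [436. 121.] n 112 med [ 0.477 -0.589  0.152] rect [ 479. -588.] [24. 43.] 89 circ 479 -594 22
0.145 px [363. 128.] n 40 med [ 0.598 -0.4    0.163] rect [ 600. -398.] [21.  5.] 55 circ 599 -398 11
0.145 px [200. 314.] n 493 med [0.449 0.275 0.161] rect [456. 272.] [ 14. 109.] 67 circ 456 272 55
0.188 px [365. 120.] n 1105 med [ 0.588 -0.382  0.202] rect [ 567. -370.] [210. 127.] 55 circ 573 -375 116
```

```bash
cat >> h.py <<'E'
def tooldir():
    s=arm.observe(); Y=R.from_rotvec(s['ee_rot']).as_matrix()[:,1]; return np.degrees(np.arctan2(Y[1],Y[0]))
def go(x,y,z,yax):
    "print shift cm and yaw deg (mod 180) to bring grasp point to x,y,z(m), closing axis at yax deg"
    s=arm.observe(); p=s['position']; t=np.array([x,y,z-.019])
    dy=(yax-tooldir()+90)%180-90
    print('shift cm',((t-p)*100).round(2),'yaw',round(dy,1),'or',round(dy-np.sign(dy)*180,1),'j',s['joints'].round(2),'t',s['clock'])
E
python3 - <<'E'
from h import *
import pickle
A=[cloud(pickle.load(open(n+'0.pkl','rb'))).reshape(-1,3) for n in('scene','side')]
def box(P,c,r,lo,hi): return P[(np.hypot(P[:,0]-c[0],P[:,1]-c[1])<r)&(P[:,2]>lo)&(P[:,2]<hi)]
for nm,c,r,lo,hi in(('bar',(.456,.272),.07,.145,.17),('bail',(.644,-.083),.07,.093,.112)):
    for P in A:
        q=box(P,c,r,lo,hi);rc=cv2.minAreaRect(q[:,:2].astype(np.float32)*1000)
        v=np.linalg.svd(q[:,:2]-q[:,:2].mean(0),full_matrices=False)[2][0]; print(nm,np.round(rc[0],1),np.degrees(np.arctan2(v[1],v[0])).round(1),np.percentile(q[:,2],95))
P=np.vstack(A); q=box(P,(.57,-.371),.13,.185,.24)
x=np.array([np.cos(np.radians(-35)),np.sin(np.radians(-35))])
for P in A:
    q=box(P,(.57,-.371),.13,.185,.24)
    rc=cv2.minAreaRect(q[:,:2].astype(np.float32)*1000);print(rc)
    a=np.radians(rc[2]-90);x=np.array([np.cos(a),np.sin(a)]);y=np.array([-x[1],x[0]])
    l=(q[:,:2]-np.array(rc[0])/1000); X=l@x;Y=l@y
    print('xr',X.min(),X.max(),'yr',Y.min(),Y.max())
    t=X<X.min()+.09
    print('prong y hist',np.histogram(Y[t],bins=np.arange(-.11,.115,.01)))
    print('z by x',[(round(b,2),np.median(q[abs(X-b)<.01,2]).round(3),np.percentile(q[abs(X-b)<.01,2],97).round(3)) for b in np.arange(-.06,.065,.02)])
go(.644,-.083,.1,9)
E
```

```text
bar [456.9 271.9] -23.2 0.16209635013522955
bar [456.1 272.1] 156.7 0.1625850743467662
bail [644.  -83.4] 98.4 0.10563165958031615
bail [643.1 -81.4] -81.5 0.10678067042533024
((567.28125, -371.34185791015625), (212.43081665039062, 123.02008819580078), 54.802940368652344)
xr -0.061510083376644056 0.06151001801259384 yr -0.10621534812450978 0.10621544508027858
prong y hist (array([  0,  40, 149,   0,   0,   0,   0, 158,  37,   0,   0,   0,   0,
         3, 204,   3,   0,   0,   0,  52, 167,   0]), array([-1.10000000e-01, -1.00000000e-01, -9.00000000e-02, -8.00000000e-02,
       -7.00000000e-02, -6.00000000e-02, -5.00000000e-02, -4.00000000e-02,
       -3.00000000e-02, -2.00000000e-02, -1.00000000e-02, -5.55111512e-17,
        1.00000000e-02,  2.00000000e-02,  3.00000000e-02,  4.00000000e-02,
        5.00000000e-02,  6.00000000e-02,  7.00000000e-02,  8.00000000e-02,
        9.00000000e-02,  1.00000000e-01,  1.10000000e-01]))
z by x [(np.float64(-0.06), np.float64(0.21), np.float64(0.218)), (np.float64(-0.04), np.float64(0.199), np.float64(0.205)), (np.float64(-0.02), np.float64(0.198),
[... 807 characters left out ...]
02,  2.00000000e-02,  3.00000000e-02,  4.00000000e-02,
        5.00000000e-02,  6.00000000e-02,  7.00000000e-02,  8.00000000e-02,
        9.00000000e-02,  1.00000000e-01,  1.10000000e-01]))
z by x [(np.float64(-0.06), np.float64(0.209), np.float64(0.218)), (np.float64(-0.04), np.float64(0.2), np.float64(0.202)), (np.float64(-0.02), np.float64(0.2), np.float64(0.203)), (np.float64(0.0), np.float64(0.2), np.float64(0.203)), (np.float64(0.02), np.float64(0.2), np.float64(0.202)), (np.float64(0.04), np.float64(0.201), np.float64(0.208)), (np.float64(0.06), np.float64(0.206), np.float64(0.208))]
shift cm [ 42.77  50.29 -14.5 ] yaw 78.7 or -101.3 j [ 1.11  0.44  0.02  1.57 -0.01  1.13 -0.08] t 0.1
```

Call:
jog_arm --rows '[[[3, 3, 4], [0, 0, 10], 1], [[7, 7, 8], [0, 0, 20], 1], [[11, 11, 8], [0, 0, 30], 1], [[15, 15, 8], [0, 0, 40], 1], [[19, 19, 8], [0, 0, 50], 1], [[23, 23, 8], [0, 0, 60], 1], [[27, 28, 8], [0, 0, 70], 1], [[30, 32, 8], [0, 0, 78.5], 1]]'

```text
clock: 1.1
position: [0.5177, -0.264, 0.3064]
ee_rot: [-2.037, -2.391, -0.001]
force: [0.5, -0.2, -0.5]
width: 0.999
gripper_force: 0.0
```

Call:
jog_arm --rows '[[[4, 5, 0], [0, 0, 0], 0.5], [[8, 10, 0], [0, 0, 0], 0.5], [[10, 14, 0], [0, 0, 0], 0.5], [[12.5, 18, 0], [0, 0, 0], 0.5], [[12.7, 18.3, 0], [0, 0, 0], 0.5], [[12.7, 18.3, 0], [0, 0, 0], 0.5], [[12.7, 18.3, 0], [0, 0, 0], 0.5]]'

```text
clock: 1.98
position: [0.643, -0.0852, 0.3066]
ee_rot: [2.048, 2.382, -0.002]
force: [-1.1, -0.5, -0.9]
width: 0.501
gripper_force: 0.0
```

```bash
python3 - <<'E'
from h import *
d=cam('wrist');save(d,'w1.png');P=cloud(d).reshape(-1,3)
q=P[(np.hypot(P[:,0]-.644,P[:,1]+.083)<.075)&(P[:,2]>.09)&(P[:,2]<.115)]
if len(q)>10: rc=cv2.minAreaRect(q[:,:2].astype(np.float32)*1000);print(rc,len(q),np.percentile(q[:,2],95))
go(.6437,-.0825,.103,8.5); print(arm.observe()['position'],tooldir(),arm.observe()['width'])
E
```

```text
((642.9241333007812, -83.41098022460938), (7.505491733551025, 102.05510711669922), 8.475808143615723) 654 0.10452508537559574
shift cm [  0.07   0.27 -22.27] yaw -0.1 or 179.9 j [ 0.33  0.47 -0.44  1.36  0.2   1.36  0.04] t 2.025
[ 0.64302878 -0.08515829  0.30674581] 8.63045225603515 0.49911320135978565
```

View pics/w1.png

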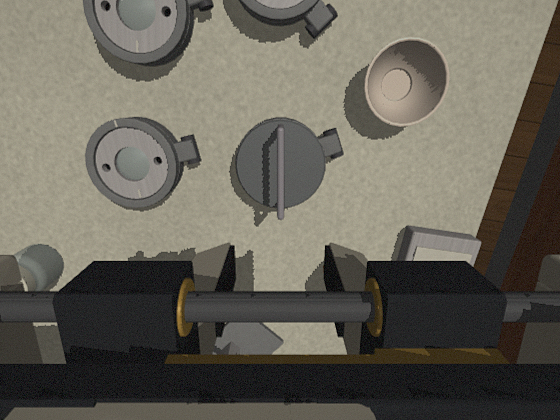

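The wrist view shows the bail at (280,170) over the covered head, and head A at (135,162) with holes at (107,167) and (158,160).

Call:
jog_arm --rows '[[[0, 0.2, -6], [0, 0, 0], 0.5], [[0, 0.2, -12], [0, 0, 0], 0.5], [[0, 0.2, -17], [0, 0, 0], 0.5], [[0, 0.2, -20], [0, 0, 0], 0.5], [[0, 0.2, -22.5], [0, 0, 0], 0.5], [[0, 0.2, -22.5], [0, 0, 0], 0.5], [[0, 0.2, -22.5], [0, 0, 0], 0], [[0, 0.2, -22.5], [0, 0, 0], 0]]' --newtons 40

```text
clock: 3.02
position: [0.6444, -0.0816, 0.0833]
ee_rot: [2.044, 2.383, 0.002]
force: [-0.5, -0.2, 0.4]
width: 0.33
gripper_force: 0.0
```

Call:
jog_arm --rows '[[[0, 0, 0], [0, 0, 0], 0], [[0, 0, 0], [0, 0, 0], 0], [[0, 0, 0], [0, 0, 0], 0], [[0, 0, 2], [0, 0, 0], 0], [[0, 0, 5], [0, 0, 0], 0], [[0, 0, 10], [0, 0, 0], 0], [[0, 0, 15], [0, 0, 0], 0], [[0, 0, 16.5], [0, 0, 0], 0]]'

```text
clock: 4.03
position: [0.6451, -0.0809, 0.2518]
ee_rot: [2.042, 2.381, 0.006]
force: [0.2, -0.1, -2.2]
width: 0.071
gripper_force: 40.0
```

```bash
cat >> h.py <<'E'
XH=np.array([np.cos(np.radians(-35.2)),np.sin(np.radians(-35.2))]);YH=np.array([-XH[1],XH[0]])
HL=np.array([.5935,-.3136]);HR=np.array([.5221,-.4150])
E
python3 - <<'E'
from h import *
s=arm.observe();print(s['position'],s['width'],s['gripper_force'])
for a,z in((-.15,.235),(-.005,.235),(-.005,.206)):
    p=HR+a*XH; go(*p,z,-35.2)
E
```

```text
[ 0.64506066 -0.08085574  0.25177491] 0.0705638552748426 39.99974012374878
shift cm [-24.55 -24.77  -3.58] yaw -44.0 or 136.0 j [ 0.32  0.5  -0.44  1.45  0.22  1.24  0.02] t 4.025
shift cm [-12.7  -33.13  -3.58] yaw -44.0 or 136.0 j [ 0.32  0.5  -0.44  1.45  0.22  1.24  0.02] t 4.025
shift cm [-12.7  -33.13  -6.48] yaw -44.0 or 136.0 j [ 0.32  0.5  -0.44  1.45  0.22  1.24  0.02] t 4.025
```

Call:
jog_arm --rows '[[[-5, -3, 0], [0, 0, -6], 0], [[-10, -6, 0], [0, 0, -12], 0], [[-14, -10, 0], [0, 0, -18], 0], [[-17, -14, 0], [0, 0, -24], 0], [[-20, -18, 0], [0, 0, -30], 0], [[-23, -21, 0], [0, 0, -36], 0], [[-24.5, -24.8, -2], [0, 0, -44], 0], [[-24.5, -24.8, -3], [0, 0, -44], 0]]'

```text
clock: 5.03
position: [0.3958, -0.3321, 0.2158]
ee_rot: [-2.794, -1.435, 0.003]
force: [-0.2, 0.8, -1.7]
width: 0.074
gripper_force: 40.0
```

```bash
python3 - <<'E'
from h import *
d=cam('wrist');save(d,'w2.png')
P=cloud(d).reshape(-1,3)
p=HR-.15*XH
q=P[(np.hypot(P[:,0]-p[0],P[:,1]-p[1])<.07)&(P[:,2]>.1)&(P[:,2]<.28)]
print(len(q),q.min(0) if len(q) else '')
# refine hook right: points z .19-.225
q=P[(P[:,2]>.19)&(P[:,2]<.23)]; l=(q[:,:2]-HR); X=l@XH;Y=l@YH; m=(abs(X+.01)<.08)&(abs(Y)<.1)
print(m.sum(),X[m].min() if m.any() else'', [np.median(Y[m&(abs(Y-c)<.015)&(X<.04)]) for c in(-.028,.028)])
for a,z in((-.15,.235),(-.005,.235),(-.005,.206)):
    go(*(HR+a*XH),z,-35.2)
E
```

```text
19042 [ 0.34031769 -0.37789493  0.17374175]
4375 -0.0518349923734217 [np.float64(-0.027205945822030658), np.float64(0.027144208622413596)]
shift cm [0.28 0.11 0.12] yaw 0.2 or -179.8 j [ 0.76  0.29 -0.21  1.84  0.07  1.03 -0.1 ] t 5.075
shift cm [12.13 -8.24  0.12] yaw 0.2 or -179.8 j [ 0.76  0.29 -0.21  1.84  0.07  1.03 -0.1 ] t 5.075
shift cm [12.13 -8.24 -2.78] yaw 0.2 or -179.8 j [ 0.76  0.29 -0.21  1.84  0.07  1.03 -0.1 ] t 5.075
```

View pics/w2.png

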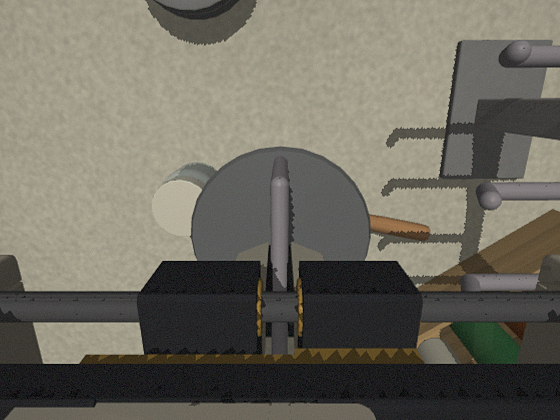

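Call:
jog_arm --rows '[[[3.2, -1.8, 0], [0, 0, 0], 0], [[6.2, -4, 0], [0, 0, 0], 0], [[9.2, -6.1, 0], [0, 0, 0], 0], [[12.1, -8.2, 0], [0, 0, 0], 0], [[12.1, -8.2, 0], [0, 0, 0], 0], [[12.1, -8.2, -1], [0, 0, 0], 0], [[12.1, -8.2, -2], [0, 0, 0], 0], [[12.1, -8.2, -2.8], [0, 0, 0], 0]]'

```text
clock: 6.08
position: [0.5188, -0.4107, 0.1879]
ee_rot: [-2.789, -1.445, 0.001]
force: [-0.8, -0.1, -1.6]
width: 0.073
gripper_force: 40.0
```

```bash
python3 - <<'E'
from h import *
s=arm.observe();print(s['position'],s['force'],s['width']); go(*(HR-.005*XH),.205,-35.2)
E
```

```text
[ 0.5187549  -0.41071787  0.18790954] [-0.76678259 -0.10608605 -1.57435539] 0.07285713307460731
shift cm [-0.07 -0.14 -0.19] yaw 0.0 or -180.0 j [ 0.71  0.54 -0.19  1.51  0.11  1.11 -0.11] t 6.075
```

Call:
jog_arm --rows '[[[0, 0, -0.3], [0, 0, 0], 0], [[0, 0, -0.3], [0, 0, 0], 0], [[0, 0, -0.3], [0, 0, 0], 0.15], [[0, 0, -0.3], [0, 0, 0], 0.25], [[0, 0, -0.3], [0, 0, 0], 0.3], [[0, 0, 1], [0, 0, 0], 0.3], [[0, 0, 4], [0, 0, 0], 0.3], [[0, 0, 9], [0, 0, 0], 0.3]]'

```text
clock: 7.08
position: [0.5188, -0.4109, 0.2791]
ee_rot: [-2.787, -1.444, 0.002]
force: [0.5, -0.3, 0.1]
width: 0.298
gripper_force: 0.0
```

```bash
python3 - <<'E'
from h import *
d=cam('side');P=cloud(d).reshape(-1,3)
l=P[:,:2]-HR;X=l@XH;Y=l@YH
q=P[(abs(X)<.03)&(abs(Y)<.018)&(P[:,2]>.16)&(P[:,2]<.22)];print('bail pts',len(q),np.median(q,0),((np.median(q,0)[:2]-HR)@XH))
q=P[(abs(X)<.04)&(abs(Y)<.055)&(P[:,2]>.13)&(P[:,2]<.17)];print('disc',len(q),np.median(q,0))
cv2.imwrite('pics/s1.png',cv2.resize(d['img'][60:260,280:480,::-1],None,fx=2.5,fy=2.5))
go(.456,.272,.30,66.8); s=arm.observe(); print(s['position'],s['width'],s['force'])
E
```

```text
bail pts 41 [ 0.51830098 -0.41091382  0.20736441] -0.005459761672853403
disc 601 [ 0.51813515 -0.41117546  0.1516266 ]
shift cm [-6.56 68.44 -0.7 ] yaw -78.0 or 102.0 j [ 0.71  0.47 -0.19  1.37  0.09  1.3  -0.1 ] t 7.125
[ 0.52156141 -0.41238446  0.28803604] 0.3034704039407393 [ 1.06446991 -0.50350976  5.76553499]
```

View pics/s1.png

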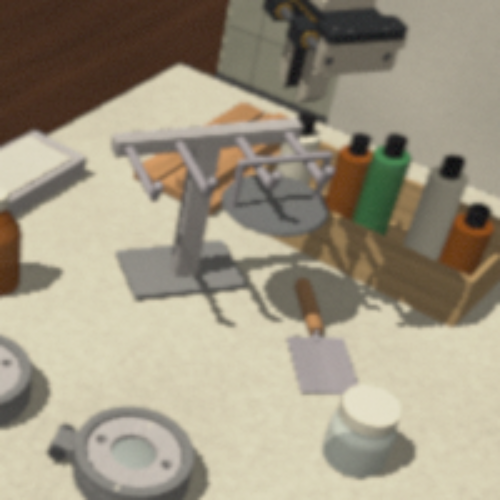

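The cover hangs by its bail on the right hook. On to the spanner.

Call:
jog_arm --rows '[[[-2, 5, 2], [0, 0, 9], 0.5], [[-3, 10, 4], [0, 0, 18], 0.5], [[-4, 16, 4], [0, 0, 27], 0.5], [[-5, 22, 4], [0, 0, 35], 0.5], [[-5, 28, 4], [0, 0, 45], 0.5], [[-5, 34, 4], [0, 0, 55], 0.5], [[-5, 38, 4], [0, 0, 60], 0.5], [[-5, 38, 4], [0, 0, 60], 0.5]]'

```text
clock: 8.12
position: [0.4696, -0.0277, 0.32]
ee_rot: [1.683, 2.651, 0.002]
force: [-0.7, -0.2, 0.6]
width: 0.499
gripper_force: 0.0
```

```bash
python3 - <<'E'
from h import *
d=cam('wrist');save(d,'w3.png'); np.save('w3W.npy',d['W']);import pickle;pickle.dump(d,open('w3.pkl','wb'))
go(.4565,.272,.30,66.8); go(.4565,.272,.153,66.8)
E
```

```text
shift cm [-1.32 30.22 -3.87] yaw 41.9 or -138.1 j [ 0.45  0.16 -0.57  1.75  0.09  1.26  0.29] t 8.175
shift cm [ -1.32  30.22 -18.57] yaw 41.9 or -138.1 j [ 0.45  0.16 -0.57  1.75  0.09  1.26  0.29] t 8.175
```

View pics/w3.png

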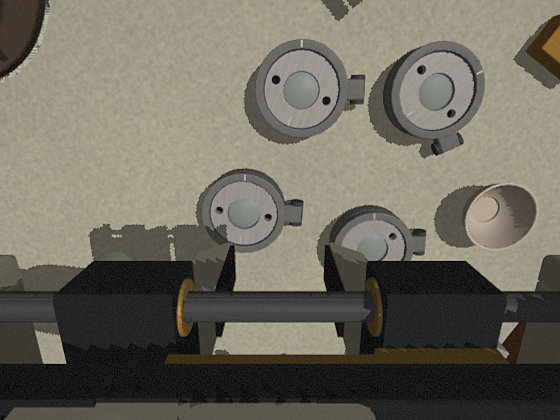

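Wrist view: rings B (302,90), C (437,90), A (245,211), D (373,245, partly hidden by the finger); holes and white marks are visible. Now measuring angles on the rectified planes.

```bash
cat >> h.py <<'E'
def pix(d,P):
    W=np.linalg.inv(d['W']); c=np.asarray(P)@W[:3,:3].T+W[:3,3]
    return (c[...,0]/c[...,2]*d['fx']+d['cx']).astype(np.float32),(c[...,1]/c[...,2]*d['fy']+d['cy']).astype(np.float32)
def top(d,c,z,half=.062,n=496):
    "top view patch, x right, y up, centred at c on plane z"
    g=np.linspace(-half,half,n); X,Y=np.meshgrid(c[0]+g,c[1]-g); u,v=pix(d,np.stack([X,Y,np.full_like(X,z)],-1))
    return cv2.remap(d['img'],u,v,cv2.INTER_LINEAR)
def ringmeas(d,c,show=None):
    c=np.array(c); 
    for it in range(2):
        im=top(d,c,.036); g=cv2.GaussianBlur(cv2.cvtColor(im,cv2.COLOR_RGB2GRAY),(0,0),5).astype(float); s=.124/495
        yy,xx=np.mgrid[:496,:496]; X=(xx-247.5)*s; Y=-(yy-247.5)*s; r=np.hypot(X,Y)
        G=np.where((r>.026)&(r<.042),g,255)
        hs=[]
        for k in range(2):
            j,i=np.unravel_index(G.argmin(),G.shape); near=np.hypot(X-X[j,i],Y-Y[j,i])<.008
            w=np.clip(np.median(g[(r>.026)&(r<.042)])-15-g,0,None)*near
            hs.append(np.array([(X*w).sum(),(Y*w).sum()])/w.sum()); G[np.hypot(X-X[j,i],Y-Y[j,i])<.016]=255
        c=c+(hs[0]+hs[1])/2
    v=hs[0]-hs[1]
    pol=lambda z,rs:np.array([[*pix(d,[c[0]+q*np.cos(a),c[1]+q*np.sin(a),z])] for a in np.radians(np.arange(360)) for q in rs]).reshape(360,len(rs),2)
    gray=cv2.cvtColor(d['img'],cv2.COLOR_RGB2GRAY)
    def prof(z,rs):
        m=pol(z,rs).astype(np.float32); q=cv2.remap(gray,m[...,0],m[...,1],cv2.INTER_LINEAR).astype(float).mean(1); return q-cv2.blur(np.r_[q,q,q][:,None],(1,41))[360:720,0]
    a=prof(.036,np.arange(.0245,.0455,.001)); b=prof(.040,np.arange(.049,.0575,.001))
    print('centre',c.round(4),'dist',np.linalg.norm(v).round(4),'holes',np.degrees(np.arctan2(v[1],v[0])).round(1),'ringmark',[(int(i),int(a[i])) for i in np.argsort(-a)[:4]],'rimmark',[(int(i),int(b[i])) for i in np.argsort(-b)[:4]])
    return top(d,c,.037)
E
python3 - <<'E'
from h import *
import pickle
d=pickle.load(open('w3.pkl','rb'))
I=[ringmeas(d,c) for c in((.455,-.110),(.456,.069),(.608,.138),(.643,-.083))]
I=[cv2.resize(i,(290,290)) for i in I]
cv2.imwrite('pics/rings.png',np.vstack([np.hstack(I[:2]),np.hstack(I[2:])])[...,::-1])
E
```

```text
centre [ 0.4539 -0.1111] dist 0.0677 holes 16.3 ringmark [(3, 18), (2, 18), (28, 17), (27, 17)] rimmark [(112, 49), (111, 46), (113, 29), (266, 23)]
centre [0.4545 0.0673] dist 0.0678 holes 3.7 ringmark [(195, 23), (352, 22), (351, 22), (15, 22)] rimmark [(116, 63), (115, 49), (117, 40), (118, 5)]
centre [0.6075 0.1368] dist 0.0679 holes 155.7 ringmark [(143, 22), (144, 21), (166, 21), (167, 21)] rimmark [(50, 56), (51, 47), (49, 30), (52, 15)]
centre [ 0.6883 -0.1085] dist 0.045 holes -94.7 ringmark [(70, 25), (69, 25), (98, 23), (71, 23)] rimmark [(59, 81), (58, 79), (60, 78), (61, 76)]
```

View pics/rings.png

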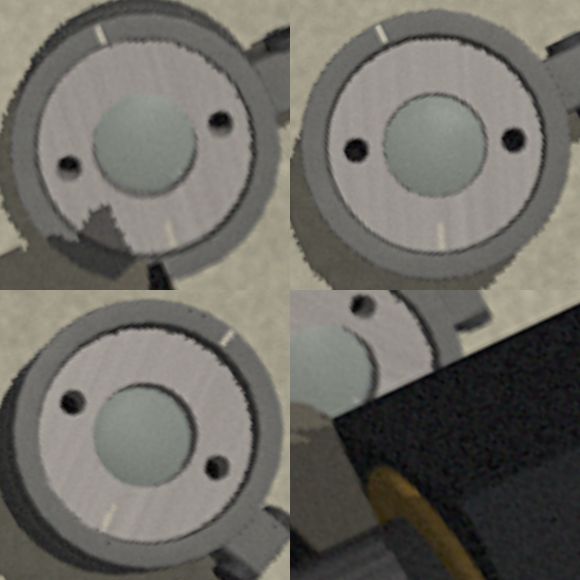

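Ring marks are opposite the rim marks: A needs about 174° clockwise, B 158°, C 196°. D will be measured later. Now grasp the spanner.

Call:
jog_arm --rows '[[[0, 6, 0], [0, 0, 8], 0.5], [[0, 12, 0], [0, 0, 16], 0.5], [[0, 18, 0], [0, 0, 24], 0.5], [[0, 24, 0], [0, 0, 33], 0.5], [[-1, 29, -2], [0, 0, 42], 0.5], [[-1.3, 30.2, -4], [0, 0, 42], 0.5], [[-1.3, 30.2, -6], [0, 0, 42], 0.5], [[-1.3, 30.2, -6], [0, 0, 42], 0.5]]'

```text
clock: 9.18
position: [0.457, 0.2688, 0.2576]
ee_rot: [-0.636, -3.075, 0.004]
force: [0.4, -0.1, -0.1]
width: 0.497
gripper_force: 0.0
```

```bash
python3 - <<'E'
from h import *
d=cam('wrist');P=cloud(d).reshape(-1,3)
q=P[(np.hypot(P[:,0]-.456,P[:,1]-.272)<.065)&(P[:,2]>.15)&(P[:,2]<.17)]
print(len(q));
if len(q)>20:
    rc=cv2.minAreaRect(q[:,:2].astype(np.float32)*1000);print(rc,np.median(q[:,2]))
go(.4565,.272,.153,66.8)
E
```

```text
2317
((456.3407897949219, 271.3102111816406), (14.02103328704834, 109.95907592773438), 66.64176177978516) 0.1593618963127601
shift cm [ -0.08   0.26 -12.47] yaw 0.2 or -179.8 j [-0.02  0.37 -0.82  1.71  0.29  1.19  0.25] t 9.225
```

Call:
jog_arm --rows '[[[-0.1, 0.2, -5], [0, 0, 0], 0.5], [[-0.1, 0.2, -9], [0, 0, 0], 0.5], [[-0.1, 0.2, -12.4], [0, 0, 0], 0.5], [[-0.1, 0.2, -12.4], [0, 0, 0], 0.5], [[-0.1, 0.2, -12.4], [0, 0, 0], 0], [[-0.1, 0.2, -12.4], [0, 0, 0], 0], [[-0.1, 0.2, -12.4], [0, 0, 0], 0], [[-0.1, 0.2, -12.4], [0, 0, 0], 0]]' --newtons 60

```text
clock: 10.22
position: [0.4558, 0.2728, 0.1353]
ee_rot: [0.633, 3.076, 0.001]
force: [1.3, -1.3, 3.7]
width: 0.149
gripper_force: 60.0
```

Call:
jog_arm --rows '[[[0, 0, 0], [0, 0, 0], 0], [[0, 0, 2], [0, 0, 0], 0], [[0, 0, 5], [0, 0, 0], 0], [[0, 0, 8], [0, 0, 0], 0], [[0, 0, 11], [0, 0, 0], 0], [[0, 0, 14], [0, 0, 0], 0], [[0, 0, 14], [0, 0, 0], 0], [[0, 0, 14], [0, 0, 0], 0]]'

```text
clock: 11.22
position: [0.4551, 0.2721, 0.2734]
ee_rot: [-0.633, -3.076, 0.002]
force: [1.0, -1.0, -2.6]
width: 0.144
gripper_force: 60.0
```

```bash
python3 - <<'E'
from h import *
s=arm.observe();d=cam('wrist');save(d,'w4.png')
T=np.eye(4);T[:3,:3]=R.from_rotvec(s['ee_rot']).as_matrix();T[:3,3]=s['position']
P=cloud(d).reshape(-1,3);P=P[~np.isnan(P[:,0])];q=(P-T[:3,3])@T[:3,:3]
print(s['position'],tooldir(),s['width'],s['gripper_force'])
m=(q[:,2]>-.03)&(q[:,2]<.14)&(abs(q[:,0])<.07)&(abs(q[:,1])<.03);q=q[m]
for z in np.arange(-.03,.14,.01):
    k=q[(q[:,2]>=z)&(q[:,2]<z+.01)]
    if len(k)>5: print(z.round(3),len(k),'x',k[:,0].min().round(4),k[:,0].max().round(4),'y',k[:,1].min().round(4),k[:,1].max().round(4))
E
```

```text
[0.45506809 0.27206465 0.27342805] 66.76639458354278 0.14441689078518694 59.99792084097862
-0.03 5294 x -0.0372 0.0543 y -0.0236 0.0201
-0.02 728 x 0.0093 0.0543 y -0.024 0.0232
-0.01 273 x 0.0094 0.0126 y -0.0208 0.0211
0.09 87 x 0.0337 0.0416 y -0.0076 0.007
0.1 178 x 0.0335 0.0422 y -0.0085 0.0072
```

View pics/w4.png

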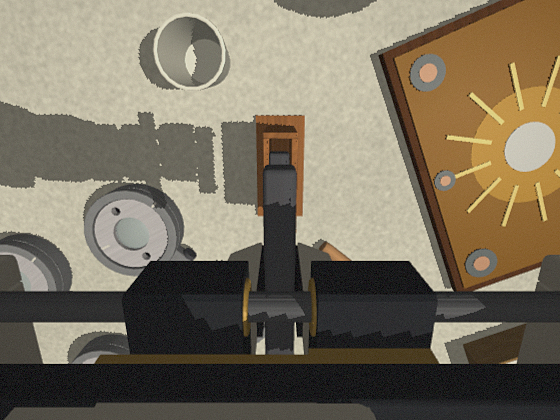

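Spanner is out and centred in the fingers (within 1 mm), standing straight. Next: ring B.

```bash
cat >> h.py <<'E'
def heads():
    out=[]
    for n in('scene','side'):
        d=cam(n);P=cloud(d);m=((P[...,2]>.033)&(P[...,2]<.045)&(P[...,0]>.35)&(P[...,0]<.75)&(P[...,1]>-.25)&(P[...,1]<.25)).astype(np.uint8)
        k,l,st,c=cv2.connectedComponentsWithStats(m)
        for i in range(1,k):
            if st[i,4]<300: continue
            Q=P[l==i][:,:2].astype(np.float32)*1000; r=cv2.minAreaRect(Q); out.append((n,np.round(r[0],1),np.round(r[1]),len(Q)))
    for o in out: print(*o)
def spin(x,y,tcpz,bar): go(x,y,tcpz+.019,bar+90)
E
python3 - <<'E'
from h import *
spin(.4552,.068,.185,3.7); spin(.4552,.068,.153,3.7); heads()
E
```

```text
shift cm [  0.03 -20.4   -8.82] yaw 26.9 or -153.1 j [-0.02  0.36 -0.82  1.68  0.28  1.22  0.26] t 11.275
shift cm [  0.03 -20.4  -12.02] yaw 26.9 or -153.1 j [-0.02  0.36 -0.82  1.68  0.28  1.22  0.26] t 11.275
scene [ 455.6 -111. ] [115. 114.] 1119
scene [456.4  68.3] [114. 115.] 1206
scene [643.9 -81.8] [115. 113.] 1580
scene [610.  138.1] [115. 114.] 1628
side [643.5 -81. ] [113. 115.] 1074
side [ 454.7 -110. ] [115. 114.] 1365
side [593.6 128.8] [ 80. 115.] 1041
side [454.9  68.8] [115. 115.] 1815
```

Call:
jog_arm --rows '[[[0, -5, 0], [0, 0, 7], 0], [[0, -10, 0], [0, 0, 14], 0], [[0, -15, 0], [0, 0, 21], 0], [[0, -20.4, -2], [0, 0, 27], 0], [[0, -20.4, -5], [0, 0, 27], 0], [[0, -20.4, -7.5], [0, 0, 27], 0], [[0, -20.4, -8.8], [0, 0, 27], 0], [[0, -20.4, -8.8], [0, 0, 27], 0]]'

```text
clock: 12.38
position: [0.4549, 0.0688, 0.186]
ee_rot: [0.104, -3.138, -0.0]
force: [0.9, 0.6, -2.3]
width: 0.151
gripper_force: 60.0
```

```bash
python3 - <<'E'
from h import *
spin(.4552,.068,.153,3.7);s=arm.observe();print(s['force'],s['position'])
d=cam('side');u,v=pix(d,[.455,.068,.08]);u,v=int(u),int(v);cv2.imwrite('pics/s2.png',cv2.resize(d['img'][max(0,v-70):v+80,max(0,u-90):u+90,::-1],None,fx=3.3,fy=3.3))
E
```

```text
shift cm [ 0.03 -0.08 -3.3 ] yaw -0.1 or 179.9 j [ 0.44  0.34 -0.87  1.96  0.31  0.98  1.06] t 12.375
[ 0.94583646  0.59950699 -2.28209822] [0.45491536 0.06882834 0.18603247]
```

View pics/s2.png

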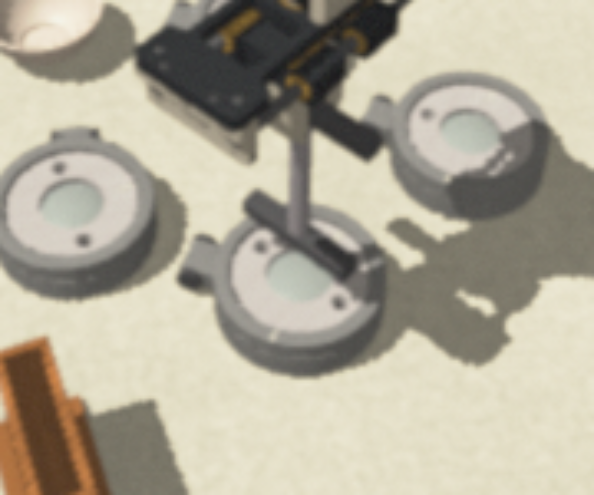

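Pins are over ring B with the yoke parallel to the hole line. Lower.

Call:
jog_arm --rows '[[[0, -0.1, -1], [0, 0, 0], 0], [[0, -0.1, -1.7], [0, 0, 0], 0], [[0, -0.1, -2.2], [0, 0, 0], 0], [[0, -0.1, -2.6], [0, 0, 0], 0], [[0, -0.1, -3], [0, 0, 0], 0], [[0, -0.1, -3], [0, 0, 0], 0]]'

```text
clock: 13.18
position: [0.4554, 0.0677, 0.1565]
ee_rot: [0.103, -3.139, -0.0]
force: [-0.2, -0.3, -3.1]
width: 0.149
gripper_force: 60.0
```

Call:
jog_arm --rows '[[[0, 0, -0.3], [0, 0, 0], 0], [[0, 0, -0.4], [0, 0, 0], 0], [[0, 0, -0.4], [0, 0, 0], 0]]'

```text
clock: 13.55
position: [0.4565, 0.0682, 0.154]
ee_rot: [-0.103, 3.138, 0.0]
force: [-3.4, -1.1, 12.6]
width: 0.148
gripper_force: 60.0
```

Call:
jog_arm --rows '[[[0, 0, 0], [0, 0, -8], 0], [[0, 0, 0], [0, 0, -18], 0], [[0, 0, 0], [0, 0, -28], 0], [[0, 0, 0], [0, 0, -38], 0], [[0, 0, 0], [0, 0, -48], 0], [[0, 0, 0], [0, 0, -58], 0], [[0, 0, 0], [0, 0, -68], 0], [[0, 0, 0], [0, 0, -76], 0]]'

```text
clock: 14.55
position: [0.4567, 0.0679, 0.154]
ee_rot: [1.855, 2.532, 0.002]
force: [-1.3, -1.9, 11.1]
width: 0.147
gripper_force: 60.3
```

```bash
python3 - <<'E'
from h import *
s=arm.observe();print(s['ft_torque'],tooldir(),s['joints'].round(2),s['position'],s['force']);heads()
E
```

```text
[-0.57614805  0.41085702  0.54072739] 17.537828340128193 [ 0.17  0.31 -0.53  2.02  0.21  0.86 -0.17] [0.4566624  0.06791786 0.15403057] [-1.30519948 -1.86775949 11.11274612]
scene [ 455.3 -111. ] [116. 114.] 1117
scene [456.5  67.8] [115. 115.] 951
scene [643.6 -81.8] [114. 113.] 1556
scene [609.3 137.9] [114. 115.] 1619
side [ 434.6 -116.6] [ 73. 117.] 907
side [607.7 138.1] [114. 115.] 1607
side [455.1  68.6] [114. 115.] 1494
```

Call:
jog_arm --rows '[[[0, 0, 0], [0, 0, -10], 0], [[0, 0, 0], [0, 0, -20], 0], [[0, 0, 0], [0, 0, -30], 0], [[0, 0, 0], [0, 0, -40], 0], [[0, 0, 0], [0, 0, -50], 0], [[0, 0, 0], [0, 0, -60], 0], [[0, 0, 0], [0, 0, -70], 0], [[0, 0, 0], [0, 0, -78], 0]]'

```text
clock: 15.65
position: [0.4563, 0.0684, 0.154]
ee_rot: [3.037, 0.802, 0.004]
force: [-1.8, 0.2, 11.2]
width: 0.146
gripper_force: 60.4
```

```bash
python3 - <<'E'
from h import *
s=arm.observe();print(s['ft_torque'],tooldir(),s['joints'].round(2),s['position'],s['force'])
d=cam('side');u,v=pix(d,[.455,.068,.06]);u,v=int(u),int(v);cv2.imwrite('pics/s3.png',cv2.resize(d['img'][max(0,v-70):v+80,max(0,u-90):u+90,::-1],None,fx=3.3,fy=3.3))
E
```

```text
[0.0544814  0.77565964 0.6217179 ] -60.425579881052926 [-0.05  0.27 -0.26  2.04  0.09  0.84 -1.42] [0.45632262 0.06837371 0.15400666] [-1.82842695  0.20359063 11.15562333]
```

View pics/s3.png

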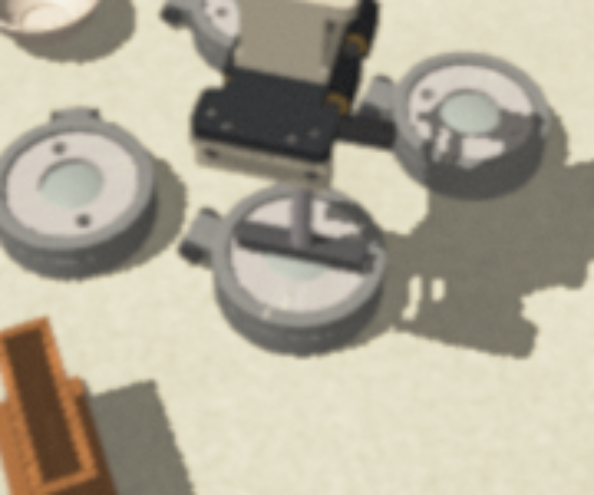

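Call:
jog_arm --rows '[[[0, 0, 0], [0, 0, -4], 0], [[0, 0, 0], [0, 0, -8], 0], [[0, 0, 0], [0, 0, -12], 0], [[0, 0, 0], [0, 0, -12], 0]]'

```text
clock: 16.2
position: [0.4566, 0.0679, 0.154]
ee_rot: [3.104, 0.485, 0.004]
force: [-1.5, -2.2, 10.8]
width: 0.145
gripper_force: 60.0
```

```bash
python3 - <<'E'
from h import *
s=arm.observe();print(s['ft_torque'],tooldir(),s['joints'].round(2),s['position'],s['force'])
E
```

```text
[-0.4879617   0.55933167  0.0784466 ] -72.24460514794664 [-0.09  0.27 -0.22  2.04  0.08  0.84 -1.61] [0.45658728 0.06794953 0.15404347] [-1.48442343 -2.16042821 10.84783911]
```

Call:
jog_arm --rows '[[[0, 0, 1], [0, 0, 0], 0], [[0, 0, 3], [0, 0, 0], 0], [[0, 0, 7], [0, 0, 0], 0], [[0, -4, 11], [0, 0, 0], 0], [[0.3, -8, 15], [0, 0, 0], 0], [[0.3, -9.8, 16.6], [0, 0, 0], 0], [[0.3, -9.8, 16.6], [0, 0, 0], 0], [[0.3, -9.8, 16.6], [0, 0, 0], 0]]'

```text
clock: 17.2
position: [0.458, -0.0293, 0.3181]
ee_rot: [-3.103, -0.487, 0.002]
force: [-0.4, -0.4, -3.5]
width: 0.147
gripper_force: 60.0
```

```bash
python3 - <<'E'
from h import *
d=cam('wrist')
I=[ringmeas(d,c) for c in((.455,-.110),(.455,.068),(.643,-.082))]
I=[cv2.resize(d['img'],(387,290))]+[cv2.resize(i,(290,290)) for i in I]
cv2.imwrite('pics/rings2.png',np.vstack([np.hstack([I[0],I[1]]),np.hstack([I[2],I[3],I[3][:,:97]])])[...,::-1])
E
```

```text
centre [ 0.4545 -0.1107] dist 0.067 holes -164.6 ringmark [(208, 37), (209, 36), (210, 34), (211, 31)] rimmark [(113, 31), (112, 27), (174, 21), (173, 20)]
centre [0.4556 0.0674] dist 0.0676 holes -158.6 ringmark [(34, 23), (35, 22), (10, 22), (33, 22)] rimmark [(112, 56), (111, 46), (113, 39), (110, 16)]
centre [nan nan] dist nan holes nan ringmark [(0, 0), (1, 0), (2, 0), (3, 0)] rimmark [(0, 0), (1, 0), (2, 0), (3, 0)]h.py:47: RuntimeWarning: invalid value encountered in divide
  hs.append(np.array([(X*w).sum(),(Y*w).sum()])/w.sum()); G[np.hypot(X-X[j,i],Y-Y[j,i])<.016]=255
```

View pics/rings2.png

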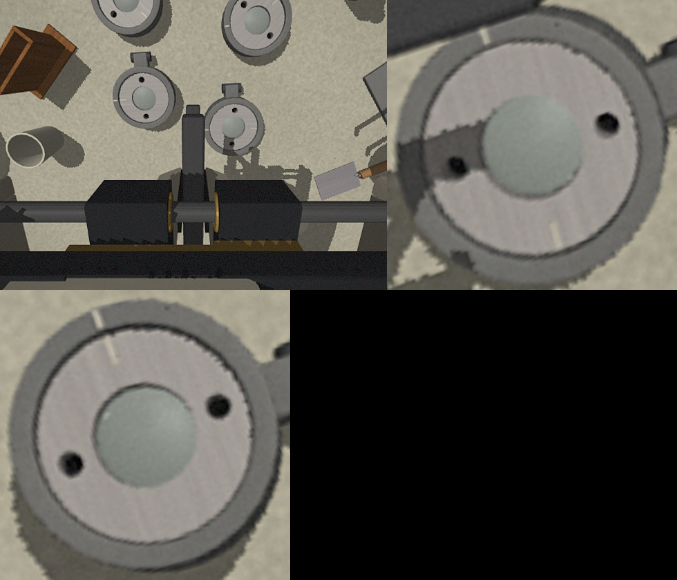

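B is home (marks aligned at 112°, head shifted little). Ring A: holes at 15.4°, needs 174°. Swinging the wrist round to have the range.

Call:
jog_arm --rows '[[[0, -2, 0], [0, 0, 10], 0], [[0, -4, 0], [0, 0, 20], 0], [[0, -6, 0], [0, 0, 30], 0], [[0, -8, 0], [0, 0, 40], 0], [[0, -8, 0], [0, 0, 50], 0], [[0, -8, 0], [0, 0, 60], 0], [[0, -8, 0], [0, 0, 70], 0], [[0, -8, 0], [0, 0, 80], 0]]'

```text
clock: 18.25
position: [0.4582, -0.109, 0.3177]
ee_rot: [-2.055, -2.373, 0.001]
force: [0.2, 0.5, -2.6]
width: 0.143
gripper_force: 60.0
```

Call:
jog_arm --rows '[[[0, 0, 0], [0, 0, 10], 0], [[0, 0, 0], [0, 0, 20], 0], [[0, 0, -2], [0, 0, 30], 0], [[0, 0, -4], [0, 0, 40], 0], [[0, 0, -6], [0, 0, 50], 0], [[0, 0, -8], [0, 0, 60], 0], [[0, 0, -10], [0, 0, 70], 0], [[0, 0, -12], [0, 0, 80], 0]]'

```text
clock: 19.25
position: [0.4581, -0.1089, 0.1973]
ee_rot: [-0.049, -3.14, -0.001]
force: [0.7, -0.2, -2.9]
width: 0.144
gripper_force: 60.0
```

Call:
jog_arm --rows '[[[0, 0, -0.5], [0, 0, 9], 0], [[0, 0, -1], [0, 0, 17.6], 0], [[0, 0, -1], [0, 0, 17.6], 0], [[0, 0, -1], [0, 0, 17.6], 0]]'

```text
clock: 19.75
position: [0.4585, -0.1097, 0.1885]
ee_rot: [0.416, -3.113, -0.001]
force: [-0.2, 0.1, -2.5]
width: 0.15
gripper_force: 60.0
```

```bash
python3 - <<'E'
from h import *
heads(); spin(.4550,-.1105,.153,15.4)
E
```

```text
scene [ 455.9 -111. ] [115. 114.] 1001
scene [456.7  68. ] [115. 114.] 1182
scene [643.9 -81.6] [115. 114.] 1578
scene [609.9 137.3] [115. 114.] 1630
side [642.8 -80.5] [113. 113.] 1094
side [ 449.3 -102.6] [115.  98.] 1118
side [607.7 138. ] [114. 115.] 1602
side [455.6  68.8] [115. 115.] 1833
shift cm [-0.36 -0.05 -3.58] yaw 0.1 or -179.9 j [ 0.43  0.26 -0.37  1.96  0.11  0.94  1.84] t 19.85
```

Call:
jog_arm --rows '[[[-0.3, -0.1, -0.8], [0, 0, 0], 0], [[-0.3, -0.1, -1.6], [0, 0, 0], 0], [[-0.3, -0.1, -2.2], [0, 0, 0], 0], [[-0.3, -0.1, -2.6], [0, 0, 0], 0], [[-0.3, -0.1, -3], [0, 0, 0], 0], [[-0.3, -0.1, -3.4], [0, 0, 0], 0], [[-0.3, -0.1, -3.4], [0, 0, 0], 0]]'

```text
clock: 20.72
position: [0.4555, -0.1113, 0.1546]
ee_rot: [0.42, -3.113, -0.0]
force: [0.1, 0.1, -2.7]
width: 0.146
gripper_force: 60.0
```

In the holes. Press and turn.

Call:
jog_arm --rows '[[[0, 0, -0.25], [0, 0, 0], 0], [[0, 0, -0.3], [0, 0, -10], 0], [[0, 0, -0.3], [0, 0, -20], 0], [[0, 0, -0.3], [0, 0, -30], 0], [[0, 0, -0.3], [0, 0, -40], 0], [[0, 0, -0.3], [0, 0, -50], 0], [[0, 0, -0.3], [0, 0, -60], 0], [[0, 0, -0.3], [0, 0, -70], 0]]'

```text
clock: 21.72
position: [0.4578, -0.1118, 0.1539]
ee_rot: [1.445, 2.784, 0.001]
force: [-1.0, -2.3, 16.2]
width: 0.15
gripper_force: 60.7
```

Call:
jog_arm --rows '[[[0, 0, 0], [0, 0, -10], 0], [[0, 0, 0], [0, 0, -20], 0], [[0, 0, 0], [0, 0, -30], 0], [[0, 0, 0], [0, 0, -40], 0], [[0, 0, 0], [0, 0, -50], 0], [[0, 0, 0], [0, 0, -60], 0], [[0, 0, 0], [0, 0, -70], 0], [[0, 0, 0], [0, 0, -80], 0]]'

```text
clock: 22.72
position: [0.4579, -0.1117, 0.1539]
ee_rot: [2.898, 1.205, 0.007]
force: [-0.8, -0.7, 15.6]
width: 0.146
gripper_force: 60.7
```

Call:
jog_arm --rows '[[[0, 0, 0], [0, 0, -8], 0], [[0, 0, 0], [0, 0, -16], 0], [[0, 0, 0], [0, 0, -24], 0], [[0, 0, 0], [0, 0, -32], 0], [[0, 0, 0], [0, 0, -32], 0]]'

```text
clock: 23.35
position: [0.4578, -0.1115, 0.1539]
ee_rot: [3.12, 0.363, 0.008]
force: [-2.0, 0.7, 17.5]
width: 0.153
gripper_force: 60.1
```

```bash
python3 - <<'E'
from h import *
s=arm.observe();print(s['position'],s['force'],tooldir(),s['joints'].round(2)); heads(); spin(.48,-.12,.318,tooldir()-90)
E
```

```text
[ 0.4577601  -0.11152834  0.15387295] [-2.02452927  0.72216756 17.51830473] -76.74318861924935 [-0.1   0.27  0.27  2.05 -0.1   0.83 -1.11]
scene [ 459.4 -110.1] [113. 114.] 995
scene [456.8  68.7] [113. 115.] 1193
scene [ 647.7 -115.5] [114. 114.] 1561
scene [609.6 138.1] [114. 115.] 1631
side [ 646.2 -115.4] [115. 115.] 1038
side [ 457.3 -109.9] [114. 116.] 1079
side [607.5 138.2] [114. 116.] 1599
side [455.6  68.7] [115. 116.] 1820
shift cm [ 2.22 -0.83 16.41] yaw -0.0 or 180.0 j [-0.09  0.27  0.27  2.05 -0.1   0.83 -1.11] t 23.45
```

D was knocked to (.647,-.1155). Lift and look at A and D.

Call:
jog_arm --rows '[[[0, 0, 1], [0, 0, 0], 0], [[0, 0, 3], [0, 0, 0], 0], [[0, 0, 7], [0, 0, 0], 0], [[1, 3, 11], [0, 0, 0], 0], [[3, 7, 15], [0, 0, 0], 0], [[4.2, 8.2, 16.4], [0, 0, 0], 0], [[4.2, 8.2, 16.4], [0, 0, 0], 0], [[4.2, 8.2, 16.4], [0, 0, 0], 0]]'

```text
clock: 24.45
position: [0.4964, -0.0303, 0.3148]
ee_rot: [3.12, 0.364, -0.003]
force: [-0.6, -0.2, -3.7]
width: 0.145
gripper_force: 60.0
```

```bash
python3 - <<'E'
from h import *
d=cam('wrist')
I=[ringmeas(d,c) for c in((.457,-.110),(.6465,-.1155))]
I=[cv2.resize(i,(290,290)) for i in I]
cv2.imwrite('pics/rings3.png',np.hstack(I)[...,::-1])
spin(.645,-.116,.185,tooldir()-90)
E
```

```text
centre [ 0.4568 -0.1105] dist 0.0655 holes -164.8 ringmark [(179, 35), (180, 35), (178, 34), (177, 31)] rimmark [(249, 31), (247, 30), (246, 30), (250, 30)]
centre [ 0.6458 -0.1165] dist 0.0675 holes -118.8 ringmark [(48, 22), (72, 22), (49, 22), (71, 21)] rimmark [(116, 54), (117, 51), (115, 25), (118, 22)]
shift cm [ 14.87  -8.56 -12.97] yaw -0.0 or 180.0 j [-0.25  0.15  0.24  1.75 -0.04  1.24 -1.34] t 24.5
```

View pics/rings3.png

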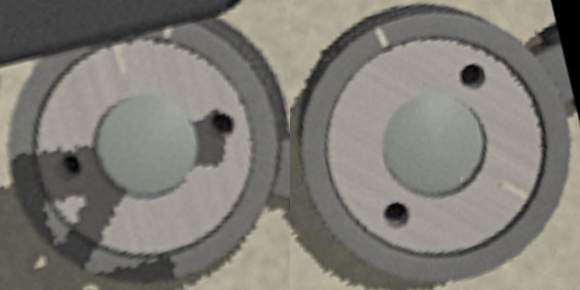

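Ring A still has about 27° to go: the head turned along (rim mark now at 78°). D: holes at 61°, rim mark 116°, ring mark −29°, so 215° to go. First finish A, pressing harder.

Call:
jog_arm --rows '[[[-2, -4, -4], [0, 0, 2], 0], [[-4, -8, -8], [0, 0, 2], 0], [[-4, -8, -13], [0, 0, 2], 0], [[-4, -8, -14], [0, 0, 2], 0], [[-4, -8, -15], [0, 0, 2], 0], [[-4, -8, -15.7], [0, 0, 2], 0], [[-4, -8, -16.1], [0, 0, 2], 0], [[-4, -8, -16.1], [0, 0, 2], 0]]'

```text
clock: 25.5
position: [0.4579, -0.1093, 0.1551]
ee_rot: [3.113, 0.42, 0.001]
force: [0.3, -0.7, -2.8]
width: 0.148
gripper_force: 60.0
```

Call:
jog_arm --rows '[[[0, -0.1, -0.4], [0, 0, 0], 0], [[0, -0.1, -0.7], [0, 0, 0], 0], [[0, -0.1, -0.7], [0, 0, -8], 0], [[0, -0.1, -0.7], [0, 0, -16], 0], [[0, -0.1, -0.7], [0, 0, -24], 0], [[0, -0.1, -0.7], [0, 0, -32], 0], [[0, -0.1, -0.7], [0, 0, -38], 0], [[0, -0.1, -0.7], [0, 0, -38], 0]]'

```text
clock: 26.5
position: [0.4632, -0.1115, 0.153]
ee_rot: [-3.08, 0.614, -0.019]
force: [-3.6, -0.7, 46.9]
width: 0.158
gripper_force: 63.7
```

Call:
jog_arm --rows '[[[0, 0, 1], [0, 0, 0], 0], [[0, 0, 3], [0, 0, 0], 0], [[0, 0, 7], [0, 0, 0], 0], [[-2, 3, 11], [0, 0, 10], 0], [[-4, 7, 15], [0, 0, 20], 0], [[-6, 10, 17], [0, 0, 30], 0], [[-6, 10, 17], [0, 0, 38], 0], [[-6, 10, 17], [0, 0, 38], 0]]'

```text
clock: 27.5
position: [0.3972, -0.0101, 0.318]
ee_rot: [-3.113, -0.42, -0.0]
force: [0.2, -0.7, -3.4]
width: 0.147
gripper_force: 59.7
```

```bash
python3 - <<'E'
from h import *
d=cam('wrist')
I=ringmeas(d,(.457,-.110));cv2.imwrite('pics/rings4.png',np.hstack([cv2.resize(I,(290,290)),cv2.resize(d['img'],(387,290))])[...,::-1])
print(arm.observe()['position'],tooldir(),arm.observe()['joints'].round(2))
E
```

```text
centre [ 0.4597 -0.1082] dist 0.0677 holes -20.5 ringmark [(350, 20), (172, 19), (327, 19), (149, 19)] rimmark [(50, 53), (49, 38), (51, 34), (48, 10)]
[ 0.39720998 -0.01048982  0.31765834] -74.82326027926045 [-0.41 -0.04  0.3   1.94  0.01  1.24 -1.43]
```

View pics/rings4.png

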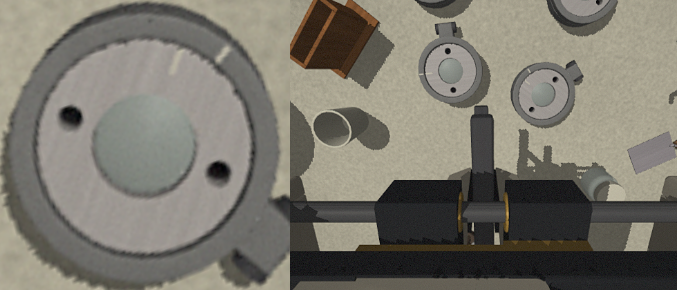

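A has 19.5° left. Pressing rubs the pins on the housing under the ring and drags the head, so I will turn with the pins off the bottom.

Call:
jog_arm --rows '[[[2, -4, -3], [0, 0, -10], 0], [[4, -8, -6], [0, 0, -20], 0], [[6.3, -9.7, -10], [0, 0, -30], 0], [[6.3, -9.7, -13], [0, 0, -35.7], 0], [[6.3, -9.7, -13.5], [0, 0, -35.7], 0], [[6.3, -9.7, -13.5], [0, 0, -35.7], 0]]'

```text
clock: 28.3
position: [0.4605, -0.1074, 0.183]
ee_rot: [3.092, -0.553, -0.001]
force: [0.3, -0.1, -2.6]
width: 0.146
gripper_force: 59.7
```

```bash
python3 - <<'E'
from h import *
spin(.460,-.1078,.157,-20.5)
E
```

```text
shift cm [-0.05 -0.04 -2.6 ] yaw -0.2 or 179.8 j [-0.26  0.24  0.46  2.02 -0.13  0.91 -1.66] t 28.3
```

Call:
jog_arm --rows '[[[0, 0, -1], [0, 0, 0], 0], [[0, 0, -1.8], [0, 0, 0], 0], [[0, 0, -2.3], [0, 0, 0], 0], [[0, 0, -2.6], [0, 0, 0], 0], [[0, 0, -2.6], [0, 0, 0], 0], [[0, 0, -2.6], [0, 0, -4], 0], [[0, 0, -2.6], [0, 0, -8], 0], [[0, 0, -2.6], [0, 0, -12], 0]]'

```text
clock: 29.3
position: [0.4604, -0.1075, 0.1567]
ee_rot: [3.016, -0.878, -0.0]
force: [-0.5, -2.8, -3.8]
width: 0.15
gripper_force: 59.8
```

Call:
jog_arm --rows '[[[0, 0, 0], [0, 0, -4], 0], [[0, 0, 0], [0, 0, -8], 0], [[0, 0, 0], [0, 0, -12], 0], [[0, 0, 0], [0, 0, -14], 0], [[0, 0, 0], [0, 0, -14], 0]]'

```text
clock: 29.92
position: [0.4603, -0.1073, 0.1567]
ee_rot: [2.889, -1.235, -0.001]
force: [-1.6, -2.5, -3.3]
width: 0.143
gripper_force: 59.8
```

Call:
jog_arm --rows '[[[0, 0, 1], [0, 0, 0], 0], [[0, 0, 3], [0, 0, 0], 0], [[0, 0, 7], [0, 0, 0], 0], [[-2, 3, 11], [0, 0, 10], 0], [[-4, 7, 15], [0, 0, 20], 0], [[-6, 9.7, 16], [0, 0, 30], 0], [[-6, 9.7, 16], [0, 0, 40], 0], [[-6, 9.7, 16], [0, 0, 40], 0]]'

```text
clock: 30.92
position: [0.4004, -0.0098, 0.3176]
ee_rot: [-3.136, 0.173, -0.002]
force: [-0.5, -0.5, -3.0]
width: 0.149
gripper_force: 59.8
```

```bash
python3 - <<'E'
from h import *
d=cam('wrist')
I=ringmeas(d,(.460,-.108));save({'img':I},'rings5.png')
print(arm.observe()['position'],tooldir(),arm.observe()['joints'].round(2)); heads()
E
```

```text
centre [ 0.4601 -0.1073] dist 0.0677 holes 137.5 ringmark [(127, 22), (150, 22), (126, 21), (151, 21)] rimmark [(47, 54), (48, 47), (46, 32), (49, 16)]
[ 0.40049494 -0.01019238  0.31726764] -96.53668919723796 [-0.56 -0.05  0.44  1.95  0.02  1.23 -1.81]
scene [ 461.9 -106.3] [115. 114.] 1120
scene [456.2  68. ] [116. 115.] 1190
scene [ 647.3 -115.9] [114. 115.] 1582
scene [609.6 138.1] [115. 114.] 1622
side [ 646.3 -116.1] [113. 116.] 1036
side [ 458.9 -102.6] [114. 108.] 1092
side [607.7 138.2] [114. 115.] 1609
side [455.8  68.5] [116. 115.] 1812
```

A is home (47.5° vs 47.4°). Next D, in two bites (215°).

Call:
jog_arm --rows '[[[4, -2, 0], [0, 0, 10], 0], [[9, -4, 0], [0, 0, 20], 0], [[14, -6, 0], [0, 0, 30], 0], [[19, -8, 0], [0, 0, 40], 0], [[24, -10, -2], [0, 0, 50], 0], [[24.5, -10.6, -7], [0, 0, 60], 0], [[24.5, -10.6, -12], [0, 0, 67.7], 0], [[24.5, -10.6, -13.3], [0, 0, 67.7], 0]]'

```text
clock: 32.08
position: [0.6433, -0.1163, 0.1798]
ee_rot: [-2.701, -1.596, 0.009]
force: [0.1, 0.4, -1.3]
width: 0.149
gripper_force: 59.9
```

Call:
jog_arm --rows '[[[0, 0, 0], [0, 0, 0], 0], [[0, 0, 0], [0, 0, 0], 0]]'

```text
clock: 32.33
position: [0.6469, -0.1166, 0.1861]
ee_rot: [2.702, 1.599, 0.004]
force: [0.2, 0.6, -1.9]
width: 0.146
gripper_force: 59.9
```

```bash
python3 - <<'E'
from h import *
spin(.6462,-.1163,.157,61.2)
E
```

```text
shift cm [-0.07  0.03 -2.91] yaw -0.0 or 180.0 j [-0.16  0.53  0.4   1.57 -0.22  1.08 -0.21] t 32.325
```

Call:
jog_arm --rows '[[[-0.1, 0, -1], [0, 0, 0], 0], [[-0.1, 0, -1.8], [0, 0, 0], 0], [[-0.1, 0, -2.3], [0, 0, 0], 0], [[-0.1, 0, -2.9], [0, 0, 0], 0], [[-0.1, 0, -2.9], [0, 0, 0], 0], [[-0.1, 0, -2.9], [0, 0, 0], 0]]'

```text
clock: 33.08
position: [0.6448, -0.1163, 0.1546]
ee_rot: [2.701, 1.603, 0.0]
force: [3.3, -0.9, -4.4]
width: 0.144
gripper_force: 59.9
```

Call:
jog_arm --rows '[[[0, 0, 0], [0, 0, -7], 0], [[0, 0, 0], [0, 0, -14], 0], [[0, 0, 0], [0, 0, -21], 0], [[0, 0, 0], [0, 0, -28], 0], [[0, 0, 0], [0, 0, -35], 0], [[0, 0, 0], [0, 0, -42], 0], [[0, 0, 0], [0, 0, -49], 0], [[0, 0, 0], [0, 0, -55], 0]]'

```text
clock: 34.08
position: [0.6449, -0.1164, 0.155]
ee_rot: [3.137, 0.169, 0.001]
force: [2.2, -0.6, -2.6]
width: 0.147
gripper_force: 59.9
```

Call:
jog_arm --rows '[[[0, 0, 0], [0, 0, -7], 0], [[0, 0, 0], [0, 0, -14], 0], [[0, 0, 0], [0, 0, -21], 0], [[0, 0, 0], [0, 0, -28], 0], [[0, 0, 0], [0, 0, -35], 0], [[0, 0, 0], [0, 0, -42], 0], [[0, 0, 0], [0, 0, -49], 0], [[0, 0, 0], [0, 0, -55], 0]]'

```text
clock: 35.08
position: [0.6446, -0.1166, 0.155]
ee_rot: [2.86, -1.298, 0.001]
force: [0.8, -1.4, -2.8]
width: 0.143
gripper_force: 59.9
```

Call:
jog_arm --rows '[[[0, 0, 1], [0, 0, 0], 0], [[0, 0, 3], [0, 0, 0], 0], [[-2, 4, 7], [0, 0, 10], 0], [[-5, 7, 11], [0, 0, 20], 0], [[-9, 10, 15], [0, 0, 30], 0], [[-12, 10, 16], [0, 0, 40], 0], [[-12, 10, 16], [0, 0, 40], 0], [[-12, 10, 16], [0, 0, 40], 0]]'

```text
clock: 36.08
position: [0.5247, -0.0164, 0.3155]
ee_rot: [-3.131, 0.238, -0.001]
force: [-0.1, 0.5, -2.7]
width: 0.146
gripper_force: 59.9
```

```bash
python3 - <<'E'
from h import *
d=cam('wrist')
ringmeas(d,(.6462,-.1163));ringmeas(d,(.6085,.1375));save(d,'w6.png')
print(arm.observe()['position'],tooldir(),arm.observe()['joints'].round(2)); heads()
E
```

```text
centre [ 0.6456 -0.1164] dist 0.0677 holes 134.9 ringmark [(124, 24), (147, 23), (123, 23), (146, 23)] rimmark [(116, 59), (117, 52), (115, 35), (118, 19)]
centre [0.6081 0.1366] dist 0.0677 holes 155.7 ringmark [(325, 25), (348, 25), (324, 25), (347, 24)] rimmark [(51, 67), (50, 49), (52, 46), (49, 13)]
[ 0.52482572 -0.01649895  0.31504376] -98.70561198893095 [-0.77  0.25  0.9   1.73 -0.21  1.26 -1.55]
scene [ 461.9 -106.7] [114. 115.] 1138
scene [456.9  68.5] [115. 114.] 1209
scene [ 647.1 -115.6] [115. 114.] 1568
scene [609.6 137.6] [115. 115.] 1618
side [647.8 -98.6] [ 82. 116.] 769
side [ 460.7 -104.8] [113. 117.] 1368
side [608.  138.5] [114. 115.] 1597
side [455.7  67.9] [114. 116.] 1818
```

D: 106° done, head unturned, 108° to go. Flip the wrist and re-insert.

Call:
jog_arm --rows '[[[0, 0, 0], [0, 0, 10], 0], [[0, 0, 0], [0, 0, 20], 0], [[0, 0, 0], [0, 0, 30], 0], [[0, 0, 0], [0, 0, 40], 0], [[0, 0, 0], [0, 0, 50], 0], [[0, 0, 0], [0, 0, 60], 0], [[0, 0, 0], [0, 0, 70], 0], [[0, 0, 0], [0, 0, 80], 0]]'

```text
clock: 37.22
position: [0.5248, -0.0168, 0.314]
ee_rot: [-2.548, -1.838, 0.003]
force: [-0.6, -0.3, -2.3]
width: 0.15
gripper_force: 59.9
```

Call:
jog_arm --rows '[[[3, -2.5, 0], [0, 0, 10], 0], [[6, -5, 0], [0, 0, 20], 0], [[9, -8, 0], [0, 0, 30], 0], [[12.1, -10, 0], [0, 0, 40], 0], [[12.1, -10, -4], [0, 0, 50], 0], [[12.1, -10, -8], [0, 0, 60], 0], [[12.1, -10, -11], [0, 0, 63.6], 0], [[12.1, -10, -13], [0, 0, 63.6], 0]]'

```text
clock: 38.22
position: [0.6448, -0.1169, 0.1816]
ee_rot: [-1.202, -2.898, 0.002]
force: [0.2, 0.8, -2.4]
width: 0.145
gripper_force: 59.9
```

Call:
jog_arm --rows '[[[0, 0, 0], [0, 0, 0], 0], [[0, 0, 0], [0, 0, 0], 0], [[0, 0, 0], [0, 0, 0], 0]]'

```text
clock: 38.6
position: [0.6462, -0.1166, 0.1857]
ee_rot: [1.203, 2.901, 0.0]
force: [-0.2, -0.3, -2.7]
width: 0.149
gripper_force: 59.9
```

```bash
python3 - <<'E'
from h import *
spin(.6460,-.1162,.157,134.9); heads()
E
```

```text
shift cm [-0.02  0.04 -2.87] yaw -0.1 or 179.9 j [-0.15  0.53  0.39  1.56 -0.22  1.08  1.07] t 38.6
scene [439.4 -83.9] [115.  54.] 406
scene [457.2  68.8] [113. 114.] 1189
scene [ 651.5 -115.2] [106. 114.] 1213
scene [609.5 137.8] [115. 114.] 1632
side [ 644.2 -113.8] [113. 115.] 946
side [ 461.6 -106.3] [113. 117.] 1370
side [607.7 138.9] [115. 115.] 1604
side [456.   69.3] [114. 114.] 1818
```

Call:
jog_arm --rows '[[[0, 0, -1], [0, 0, 0], 0], [[0, 0, -1.8], [0, 0, 0], 0], [[0, 0, -2.3], [0, 0, 0], 0], [[0, 0, -2.8], [0, 0, 0], 0], [[0, 0, -2.8], [0, 0, 0], 0], [[0, 0, -2.8], [0, 0, 0], 0]]'

```text
clock: 39.45
position: [0.6456, -0.1164, 0.1569]
ee_rot: [1.203, 2.902, 0.0]
force: [-0.3, -0.1, -3.0]
width: 0.147
gripper_force: 59.9
```

Call:
jog_arm --rows '[[[0, 0, 0], [0, 0, -7], 0], [[0, 0, 0], [0, 0, -14], 0], [[0, 0, 0], [0, 0, -21], 0], [[0, 0, 0], [0, 0, -28], 0], [[0, 0, 0], [0, 0, -35], 0], [[0, 0, 0], [0, 0, -42], 0], [[0, 0, 0], [0, 0, -49], 0], [[0, 0, 0], [0, 0, -56], 0]]'

```text
clock: 40.45
position: [0.6466, -0.1163, 0.1573]
ee_rot: [2.427, 1.992, 0.002]
force: [0.5, -0.3, -4.5]
width: 0.145
gripper_force: 59.9
```

Call:
jog_arm --rows '[[[0, 0, 0], [0, 0, -7], 0], [[0, 0, 0], [0, 0, -14], 0], [[0, 0, 0], [0, 0, -21], 0], [[0, 0, 0], [0, 0, -28], 0], [[0, 0, 0], [0, 0, -35], 0], [[0, 0, 0], [0, 0, -42], 0], [[0, 0, 0], [0, 0, -49], 0], [[0, 0, 0], [0, 0, -56], 0]]'

```text
clock: 41.45
position: [0.6465, -0.1168, 0.1574]
ee_rot: [3.078, 0.62, 0.003]
force: [2.9, -2.3, -3.9]
width: 0.147
gripper_force: 59.9
```

Call:
jog_arm --rows '[[[0, 0, 0], [0, 0, -4], 0], [[0, 0, 0], [0, 0, -4], 0], [[0, 0, 1], [0, 0, -4], 0], [[0, 0, 3], [0, 0, -4], 0], [[-2, 4, 7], [0, 0, -4], 0], [[-7, 7, 11], [0, 0, -4], 0], [[-12, 10, 16], [0, 0, -4], 0], [[-12, 10, 16], [0, 0, -4], 0]]'

```text
clock: 42.45
position: [0.5242, -0.0157, 0.3197]
ee_rot: [-3.095, -0.519, -0.004]
force: [0.4, 0.6, -2.4]
width: 0.146
gripper_force: 59.9
```

```bash
python3 - <<'E'
from h import *
d=cam('wrist')
ringmeas(d,(.6462,-.1163));ringmeas(d,(.6085,.1375));ringmeas(d,(.455,.068))
print(arm.observe()['position'],tooldir(),arm.observe()['joints'].round(2)); spin(.6084,.1372,.185,155.7); heads()
E
```

```text
centre [ 0.6452 -0.1157] dist 0.0675 holes 23.2 ringmark [(34, 20), (35, 20), (11, 20), (10, 20)] rimmark [(114, 51), (113, 50), (115, 27), (112, 19)]
centre [0.6081 0.1368] dist 0.0678 holes 155.7 ringmark [(325, 24), (324, 24), (348, 23), (347, 23)] rimmark [(51, 64), (50, 49), (52, 38), (49, 9)]
centre [0.456  0.0675] dist 0.0675 holes 21.3 ringmark [(9, 22), (10, 22), (8, 20), (34, 20)] rimmark [(112, 46), (113, 41), (111, 31), (114, 15)]
[ 0.52390922 -0.01523292  0.32049691] -70.95989171767181 [-0.94  0.32  1.16  1.73 -0.31  1.3  -0.94]
shift cm [  8.45  15.24 -13.55] yaw -43.3 or 136.7 j [-0.94  0.32  1.16  1.73 -0.31  1.3  -0.94] t 42.5
scene [ 461.  -106.5] [116. 113.] 1118
scene [457.   68.4] [115. 114.] 1185
scene [ 646.7 -115.1] [115. 114.] 1584
scene [609.4 137.8] [115. 115.] 1615
side [ 641.1 -101.8] [116.  89.] 811
side [ 461.6 -106.6] [113. 117.] 1355
side [608.3 137.5] [114. 116.] 1612
side [456.   68.9] [115. 115.] 1824
```

D and B home. Now C (195° to go).

Call:
jog_arm --rows '[[[0, 2, 0], [0, 0, 10], 0], [[1, 4, 0], [0, 0, 20], 0], [[2, 6, 0], [0, 0, 30], 0], [[3, 8, 0], [0, 0, 40], 0], [[4, 10, 0], [0, 0, 50], 0], [[6, 12, 0], [0, 0, 60], 0], [[8.5, 15.2, 0], [0, 0, 70], 0], [[8.5, 15.2, 0], [0, 0, 80], 0]]'

```text
clock: 43.6
position: [0.612, 0.1383, 0.3148]
ee_rot: [-2.03, -2.397, 0.002]
force: [-0.7, -1.0, -2.1]
width: 0.146
gripper_force: 59.9
```

Call:
jog_arm --rows '[[[0, 0, -2], [0, 0, 10], 0], [[0, 0, -4], [0, 0, 20], 0], [[0, 0, -6], [0, 0, 30], 0], [[0, 0, -8], [0, 0, 40], 0], [[0, 0, -10], [0, 0, 50], 0], [[0, 0, -12], [0, 0, 56.7], 0], [[0, 0, -13.5], [0, 0, 56.7], 0], [[0, 0, -13.5], [0, 0, 56.7], 0]]'

```text
clock: 44.6
position: [0.61, 0.1349, 0.1802]
ee_rot: [-0.667, -3.067, 0.002]
force: [-0.1, -0.3, -2.7]
width: 0.148
gripper_force: 59.9
```

Call:
jog_arm --rows '[[[0, 0, 0], [0, 0, 0], 0], [[0, 0, 0], [0, 0, 0], 0]]'

```text
clock: 44.85
position: [0.6111, 0.1358, 0.1826]
ee_rot: [0.663, 3.07, 0.001]
force: [-0.4, -0.3, -2.2]
width: 0.15
gripper_force: 59.9
```

```bash
python3 - <<'E'
from h import *
spin(.6084,.1372,.157,155.7); heads()
E
```

```text
shift cm [-0.27  0.14 -2.56] yaw 0.1 or -179.9 j [-0.6   0.49  0.44  1.65 -0.23  1.05  1.06] t 44.85
scene [ 461.1 -106.6] [117. 113.] 1135
scene [462.2  66.2] [114. 104.] 1004
scene [ 646.2 -115.1] [115. 114.] 1577
scene [610.4 137.7] [115. 113.] 1400
side [ 646.  -114.6] [115. 116.] 1041
side [ 461.4 -106.6] [115. 117.] 1364
side [606.8 138.8] [114. 114.] 1432
side [456.1  68.4] [115. 115.] 1830
```

Call:
jog_arm --rows '[[[-0.3, 0.1, -1], [0, 0, 0], 0], [[-0.3, 0.1, -1.6], [0, 0, 0], 0], [[-0.3, 0.1, -2.1], [0, 0, 0], 0], [[-0.3, 0.1, -2.6], [0, 0, 0], 0], [[-0.3, 0.1, -2.6], [0, 0, 0], 0], [[-0.3, 0.1, -2.6], [0, 0, 0], 0]]'

```text
clock: 45.7
position: [0.6076, 0.1368, 0.1558]
ee_rot: [0.662, 3.071, 0.0]
force: [0.0, 0.8, -3.0]
width: 0.146
gripper_force: 59.9
```

Call:
jog_arm --rows '[[[0, 0, 0], [0, 0, -7], 0], [[0, 0, 0], [0, 0, -14], 0], [[0, 0, 0], [0, 0, -21], 0], [[0, 0, 0], [0, 0, -28], 0], [[0, 0, 0], [0, 0, -35], 0], [[0, 0, 0], [0, 0, -42], 0], [[0, 0, 0], [0, 0, -49], 0], [[0, 0, 0], [0, 0, -55], 0]]'

```text
clock: 46.7
position: [0.6085, 0.1372, 0.1562]
ee_rot: [2.008, 2.414, 0.003]
force: [3.0, 0.5, -5.4]
width: 0.151
gripper_force: 59.9
```

Call:
jog_arm --rows '[[[0, 0, 0], [0, 0, -7], 0], [[0, 0, 0], [0, 0, -14], 0], [[0, 0, 0], [0, 0, -21], 0], [[0, 0, 0], [0, 0, -28], 0], [[0, 0, 0], [0, 0, -35], 0], [[0, 0, 0], [0, 0, -42], 0], [[0, 0, 0], [0, 0, -49], 0], [[0, 0, 0], [0, 0, -55], 0]]'

```text
clock: 47.7
position: [0.6086, 0.1367, 0.1563]
ee_rot: [2.896, 1.214, 0.003]
force: [2.1, -0.5, -4.3]
width: 0.149
gripper_force: 59.9
```

```bash
python3 - <<'E'
from h import *
print(arm.observe()['position'],tooldir(),arm.observe()['joints'].round(2),arm.observe()['force']); heads()
E
```

```text
[0.60859404 0.13673853 0.15631847] -44.51180963450497 [-0.9   0.65  0.94  1.71 -0.58  1.09 -0.54] [ 2.13257447 -0.45071779 -4.28748553]
scene [ 461.5 -106.9] [114. 115.] 1124
scene [449.  51.] [ 76. 118.] 568
scene [ 646.3 -114.6] [116. 114.] 1576
scene [612.3 138.4] [110. 115.] 1256
side [ 644.8 -114.5] [112. 116.] 1050
side [ 460.3 -106.4] [115. 116.] 1370
side [606.9 138.8] [114. 114.] 1250
side [455.5  68.8] [115. 116.] 1809
```

Call:
jog_arm --rows '[[[0, 0, 0], [0, 0, -7], 0], [[0, 0, 0], [0, 0, -14], 0], [[0, 0, 0], [0, 0, -21], 0], [[0, 0, 0], [0, 0, -28], 0], [[0, 0, 0], [0, 0, -35], 0], [[0, 0, 0], [0, 0, -42], 0], [[0, 0, 0], [0, 0, -49], 0], [[0, 0, 0], [0, 0, -49], 0]]'

```text
clock: 48.8
position: [0.6077, 0.1364, 0.1558]
ee_rot: [3.14, -0.087, 0.0]
force: [1.9, -1.0, -1.4]
width: 0.149
gripper_force: 59.9
```

```bash
python3 - <<'E'
from h import *
print(arm.observe()['position'],tooldir(),arm.observe()['joints'].round(2),arm.observe()['force'])
E
```

```text
[0.60773729 0.13638136 0.15582074] -93.18329083304538 [-0.99  0.76  1.17  1.72 -0.75  1.18 -1.24] [ 1.87278187 -1.00451083 -1.43528389]
```

j3 is nearing its limit, so I lift, flip and finish from the other side.

Call:
jog_arm --rows '[[[0, 0, 1], [0, 0, 0], 0], [[0, 0, 3], [0, 0, 0], 0], [[-2, -3, 7], [0, 0, 10], 0], [[-5, -6, 11], [0, 0, 20], 0], [[-10, -10, 16], [0, 0, 30], 0], [[-10, -10, 16], [0, 0, 40], 0], [[-10, -10, 16], [0, 0, 50], 0], [[-10, -10, 16], [0, 0, 60], 0]]'

```text
clock: 49.8
position: [0.5071, 0.0359, 0.3174]
ee_rot: [-2.76, -1.499, -0.003]
force: [0.2, -0.5, -3.4]
width: 0.146
gripper_force: 59.9
```

Call:
jog_arm --rows '[[[0, 0, 0], [0, 0, 10], 0], [[0, 0, 0], [0, 0, 20], 0], [[0, 0, 0], [0, 0, 30], 0], [[0, 0, 0], [0, 0, 40], 0], [[0, 0, 0], [0, 0, 50], 0], [[0, 0, 0], [0, 0, 60], 0], [[0, 0, 0], [0, 0, 60], 0], [[0, 0, 0], [0, 0, 60], 0]]'

```text
clock: 50.8
position: [0.5074, 0.0362, 0.3164]
ee_rot: [1.655, 2.67, 0.001]
force: [-1.5, 0.5, -2.1]
width: 0.147
gripper_force: 59.9
```

```bash
python3 - <<'E'
from h import *
d=cam('wrist')
I=ringmeas(d,(.6085,.1375)); save({'img':I},'rings7.png')
print(arm.observe()['position'],tooldir(),arm.observe()['joints'].round(2)); heads()
E
```

```text
centre [0.6075 0.1369] dist 0.0678 holes -179.6 ringmark [(192, 24), (169, 23), (193, 23), (168, 22)] rimmark [(50, 59), (51, 46), (49, 42), (52, 16)]
[0.507449   0.036416   0.31617129] 26.47635840975247 [-0.88  0.21  0.87  1.76 -0.17  1.25  0.49]
scene [ 461.5 -106.1] [115. 115.] 1119
scene [457.3  68.2] [115. 114.] 1194
scene [ 647.1 -115.3] [115. 114.] 1575
scene [609.5 137.9] [114. 115.] 1622
side [673.4 -89.9] [ 37. 104.] 309
side [ 623.7 -132.9] [ 56. 115.] 429
side [ 460. -106.] [114. 116.] 1369
side [608.  138.3] [115. 115.] 1608
side [455.5  68.9] [114. 116.] 1831
```

Call:
jog_arm --rows '[[[2, 2, 0], [0, 0, 10], 0], [[5, 5, 0], [0, 0, 20], 0], [[8, 8, 0], [0, 0, 30], 0], [[10.1, 10.1, -2], [0, 0, 40], 0], [[10.1, 10.1, -6], [0, 0, 50], 0], [[10.1, 10.1, -10], [0, 0, 60], 0], [[10.1, 10.1, -13.1], [0, 0, 63.9], 0], [[10.1, 10.1, -13.1], [0, 0, 63.9], 0]]'

```text
clock: 51.95
position: [0.6068, 0.1375, 0.1824]
ee_rot: [0.013, -3.137, 0.003]
force: [-0.7, -0.3, -1.6]
width: 0.15
gripper_force: 59.9
```

Call:
jog_arm --rows '[[[0, 0, 0], [0, 0, 0], 0], [[0, 0, 0], [0, 0, 0], 0], [[0, 0, 0], [0, 0, 0], 0]]'

```text
clock: 52.32
position: [0.6091, 0.1379, 0.1859]
ee_rot: [-0.015, 3.14, 0.001]
force: [-1.0, -0.0, -1.8]
width: 0.145
gripper_force: 59.9
```

```bash
python3 - <<'E'
from h import *
spin(.6082,.1372,.157,.4); heads()
E
```

```text
shift cm [-0.09 -0.07 -2.89] yaw -0.1 or 179.9 j [-0.66  0.5   0.52  1.66 -0.28  1.06  1.53] t 52.325
scene [ 461.8 -106.9] [116. 114.] 1139
scene [469.4  63.1] [115.  88.] 827
scene [ 646.8 -115.1] [115. 115.] 1568
scene [610.6 137.5] [115. 113.] 1423
side [ 644.5 -114.2] [113. 115.] 1036
side [ 460.7 -105.8] [115. 115.] 1371
side [606.2 139.4] [114. 111.] 1383
side [455.3  68.8] [115. 115.] 1837
```

Call:
jog_arm --rows '[[[-0.1, -0.1, -1], [0, 0, 0], 0], [[-0.1, -0.1, -1.6], [0, 0, 0], 0], [[-0.1, -0.1, -2.1], [0, 0, 0], 0], [[-0.1, -0.1, -2.9], [0, 0, 0], 0], [[-0.1, -0.1, -2.9], [0, 0, 0], 0], [[-0.1, -0.1, -2.9], [0, 0, 0], 0]]'

```text
clock: 53.18
position: [0.6075, 0.1367, 0.1557]
ee_rot: [0.015, -3.141, -0.0]
force: [0.1, -0.2, -2.9]
width: 0.144
gripper_force: 59.9
```

Call:
jog_arm --rows '[[[0, 0, 0], [0, 0, -7], 0], [[0, 0, 0], [0, 0, -14], 0], [[0, 0, 0], [0, 0, -21], 0], [[0, 0, 0], [0, 0, -28], 0], [[0, 0, 0], [0, 0, -35], 0], [[0, 0, 0], [0, 0, -42], 0], [[0, 0, 0], [0, 0, -45], 0], [[0, 0, 0], [0, 0, -45], 0]]'

```text
clock: 54.18
position: [0.608, 0.1376, 0.156]
ee_rot: [1.186, 2.908, 0.002]
force: [1.9, 1.4, -3.5]
width: 0.149
gripper_force: 59.9
```

Call:
jog_arm --rows '[[[0, 0, 1], [0, 0, 0], 0], [[0, 0, 3], [0, 0, 0], 0], [[-2, -3, 7], [0, 0, -5], 0], [[-5, -6, 11], [0, 0, -10], 0], [[-10, -10, 16], [0, 0, -15], 0], [[-10, -10, 16], [0, 0, -20], 0], [[-10, -10, 16], [0, 0, -20], 0], [[-10, -10, 16], [0, 0, -20], 0]]'

```text
clock: 55.18
position: [0.5076, 0.0374, 0.3154]
ee_rot: [-1.67, -2.66, 0.0]
force: [0.2, 1.1, -2.9]
width: 0.145
gripper_force: 59.9
```

```bash
python3 - <<'E'
from h import *
d=cam('wrist')
for c in((.6085,.1375),(.4555,.068),(.46,-.107),(.6458,-.116)): ringmeas(d,c)
print(arm.observe()['position'],tooldir(),arm.observe()['joints'].round(2))
for a in(-.15,0): go(*(HL+a*XH),.235,-35.2)
save(d,'w8.png')
E
```

```text
centre [0.6073 0.1368] dist 0.0677 holes -40.3 ringmark [(127, 23), (128, 23), (151, 23), (150, 22)] rimmark [(49, 59), (50, 52), (48, 34), (51, 21)]
centre [0.4553 0.0678] dist 0.0676 holes 21.3 ringmark [(9, 24), (32, 24), (33, 23), (8, 23)] rimmark [(112, 57), (111, 48), (113, 24), (305, 21)]
centre [ 0.4621 -0.1068] dist 0.0704 holes 138.2 ringmark [(152, 28), (151, 27), (97, 27), (96, 25)] rimmark [(48, 35), (49, 31), (172, 28), (169, 27)]
centre [ 0.5891 -0.0775] dist 0.015 holes -60.5 ringmark [(117, 53), (116, 47), (118, 47), (115, 42)] rimmark [(117, 54), (41, 47), (116, 46), (42, 45)]
[0.5075976  0.03748184 0.31511522] 25.73556215915934 [-0.96  0.23  0.97  1.76 -0.2   1.26  0.52]
shift cm [ -3.67 -26.46  -9.91] yaw -60.9 or 119.1 j [-0.96  0.23  0.97  1.76 -0.2   1.26  0.52] t 55.225
shift cm [  8.59 -35.11  -9.91] yaw -60.9 or 119.1 j [-0.96  0.23  0.97  1.76 -0.2   1.26  0.52] t 55.225
```

All rings home. Now the spanner goes to the left hook.

Call:
jog_arm --rows '[[[0, -4, 0], [0, 0, -8], 0], [[-1, -8, 0], [0, 0, -16], 0], [[-2, -12, 0], [0, 0, -24], 0], [[-3, -16, 0], [0, 0, -32], 0], [[-3.7, -20, -2], [0, 0, -40], 0], [[-3.7, -24, -5], [0, 0, -48], 0], [[-3.7, -26.5, -8], [0, 0, -56], 0], [[-3.7, -26.5, -9.5], [0, 0, -60.9], 0]]'

```text
clock: 56.22
position: [0.4695, -0.2303, 0.2184]
ee_rot: [-2.795, -1.435, 0.007]
force: [1.0, 1.0, -3.1]
width: 0.147
gripper_force: 59.9
```

Call:
jog_arm --rows '[[[0, 0, 0], [0, 0, 0], 0], [[0, 0, 0], [0, 0, 0], 0], [[0, 0, 0], [0, 0, 0], 0]]'

```text
clock: 56.6
position: [0.4711, -0.2281, 0.2213]
ee_rot: [2.788, 1.446, 0.001]
force: [0.3, -0.3, -1.9]
width: 0.145
gripper_force: 59.9
```

```bash
python3 - <<'E'
from h import *
s=arm.observe();print(s['position'],tooldir(),s['joints'].round(2))
for a,z in((0,.239),(0,.208)): go(*(HL+a*XH),z,-35.2)
d=cam('wrist');P=cloud(d).reshape(-1,3)
q=P[(P[:,2]>.19)&(P[:,2]<.23)]; l=(q[:,:2]-HL); X=l@XH;Y=l@YH; m=(abs(X+.01)<.08)&(abs(Y)<.06)
print(m.sum(),X[m].min(),[np.median(Y[m&(abs(Y-c)<.015)&(X<.04)]) for c in(-.028,.028)])
E
```

```text
[ 0.47114588 -0.22808319  0.22133969] -35.187960241068325 [-0.47  0.46  1.17  1.88 -0.47  1.12  0.26]
shift cm [12.24 -8.55 -0.13] yaw -0.0 or 180.0 j [-0.47  0.46  1.17  1.88 -0.47  1.12  0.26] t 56.6
shift cm [12.24 -8.55 -3.23] yaw -0.0 or 180.0 j [-0.47  0.46  1.17  1.88 -0.47  1.12  0.26] t 56.6
2993 -0.05153412757180547 [np.float64(-0.026972856301217013), np.float64(0.02723982269933614)]
```

Call:
jog_arm --rows '[[[3, -2.1, 0], [0, 0, 0], 0], [[6, -4.2, 0], [0, 0, 0], 0], [[9, -6.3, 0], [0, 0, 0], 0], [[12.2, -8.5, 0], [0, 0, 0], 0], [[12.2, -8.5, 0], [0, 0, 0], 0], [[12.2, -8.5, -1], [0, 0, 0], 0], [[12.2, -8.5, -2], [0, 0, 0], 0], [[12.2, -8.5, -2.9], [0, 0, 0], 0]]'

```text
clock: 57.65
position: [0.5922, -0.3124, 0.1909]
ee_rot: [-2.79, -1.443, -0.0]
force: [0.4, -0.4, -1.3]
width: 0.144
gripper_force: 59.9
```

```bash
python3 - <<'E'
from h import *
s=arm.observe();print(s['position'],s['force'],s['joints'].round(2)); go(*HL,.207,-35.2)
E
```

```text
[ 0.59216909 -0.31237473  0.19093396] [ 0.38871459 -0.44152495 -1.34201456] [-0.17  0.71  1.01  1.55 -0.62  1.23  0.33]
shift cm [ 0.13 -0.12 -0.29] yaw 0.1 or -179.9 j [-0.17  0.71  1.01  1.55 -0.62  1.23  0.33] t 57.65
```

Call:
jog_arm --rows '[[[0, 0, -0.3], [0, 0, 0], 0], [[0, 0, -0.3], [0, 0, 0], 0], [[0, 0, -0.3], [0, 0, 0], 0.2], [[0, 0, -0.3], [0, 0, 0], 0.33], [[0, 0, -0.3], [0, 0, 0], 0.35], [[0, 0, 1], [0, 0, 0], 0.35], [[0, 0, 4], [0, 0, 0], 0.35], [[0, 0, 9], [0, 0, 0], 0.35]]'

```text
clock: 58.65
position: [0.5921, -0.3127, 0.2822]
ee_rot: [-2.79, -1.442, 0.002]
force: [0.7, -1.0, 0.1]
width: 0.351
gripper_force: 0.0
```

Call:
jog_arm --rows '[[[-4, 5, 3], [0, 0, 0], 0.35], [[-9, 10, 6], [0, 0, 0], 0.35], [[-14, 15, 8], [0, 0, 0], 0.35], [[-20, 20, 8], [0, 0, 0], 0.35], [[-20, 20, 8], [0, 0, 0], 0.35], [[-20, 20, 8], [0, 0, 0], 0.35]]'

```text
clock: 59.4
position: [0.3919, -0.1131, 0.3622]
ee_rot: [-2.791, -1.443, -0.003]
force: [0.4, 0.6, -1.0]
width: 0.346
gripper_force: 0.0
```

```bash
python3 - <<'E'
from h import *
d=cam('side');P=cloud(d).reshape(-1,3)
for n,H in(('L',HL),('R',HR)):
    l=P[:,:2]-H;X=l@XH;Y=l@YH
    m=(abs(X)<.03)&(abs(Y)<.018)&(P[:,2]>.17)&(P[:,2]<.23);q=P[m];print(n,len(q),np.median(q,0),np.median(X[m]))
heads()
cv2.imwrite('pics/s9.png',cv2.resize(d['img'][60:320,160:480,::-1],None,fx=2,fy=2))
E
```

```text
L 148 [ 0.5872534  -0.30833148  0.20765424] -0.00784460041782241
R 0 [nan nan nan] nan
scene [ 461.5 -106.7] [115. 116.] 1131
scene [457.1  68.3] [116. 114.] 1195
scene [ 647.1 -115.1] [115. 114.] 1590
scene [609.2 136.8] [116. 113.] 1625
side [ 644.3 -113.8] [112. 114.] 1038
side [ 460.2 -106.4] [114. 116.] 1366
side [608.  138.3] [115. 115.] 1597
side [455.8  68.3] [115. 115.] 1816
  return _methods._mean(a, axis=axis, dtype=dtype,
  ret = um.true_divide(
  ret = ret.dtype.type(ret / rcount)
```

View pics/s9.png

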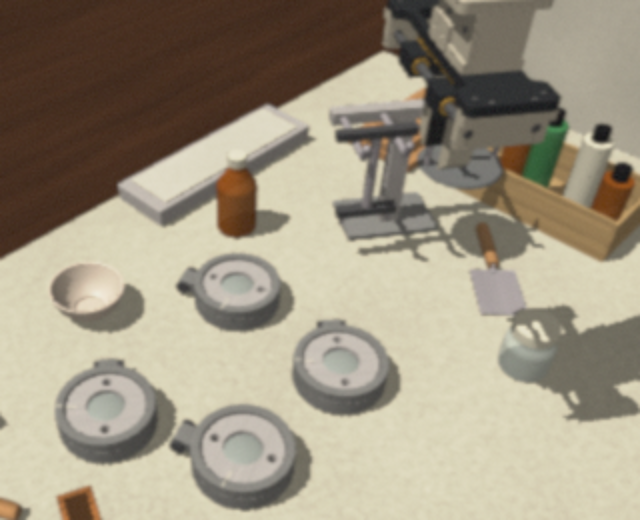

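Spanner hangs on the left hook; the cover disc is seen at (460,165), partly behind the hand. Quick numeric check from the scene camera, then hand in.

```bash
python3 - <<'E'
from h import *
d=cam('scene');P=cloud(d).reshape(-1,3)
ok=True
for n,H in(('L',HL),('R',HR)):
    l=P[:,:2]-H;X=l@XH;Y=l@YH
    m=(abs(X)<.03)&(abs(Y)<.018)&(P[:,2]>.17)&(P[:,2]<.23);print(n,m.sum(),np.median(P[m],0).round(3) if m.any() else'',np.median(X[m]) if m.any() else ''); ok&=m.sum()>5
if ok: print(arm.sign_off())
E
```

```text
L 123 [ 0.595 -0.313  0.213] 0.001241249831800294
R 36 [ 0.519 -0.413  0.207] -0.0032282842007097614
the job is handed in; nothing more can be done
None
```

I handed the job in at about 60 s of the 210 s allowed. By my own measurements all four rings are home (marks aligned to about 1°), and the cover and spanner hang on the right and left hooks; the sign-off returned no verdict.

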